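# Stow the calibration panels in the clip rack

### The arm

A 6-joint arm with a two-finger parallel gripper is mounted at the origin on a cart in front of the work surface, level with it; the furniture and walls round the work are solid. World frame = base frame: x ahead of the robot, y to its left, z up, the work surface at z = 0. Lengths are in m, angles in rad, forces in N, time in s.
With the tool pointing down it reaches from about 0.275 to 0.85 m from the base axis. Payload 5.2 kg.
Tool frame: the origin (TCP) lies on the centre line of the jaws, within the pads' length; the fingertips stand 17 mm ahead of it and the grasp point (between the pads) lies 2 mm behind it (manip.tip_extent is the distance from the TCP to the fingertips, in m); z points along the fingers, y is the line along which they close (so a half turn about z gives the same grasp; the last joint's range is limited). The gripper opens to 85 mm and grips with 20 to 120 N. Pads are 22 mm wide; open, the fingers measure 114 mm over their backs; the gripper's body (76 mm by 85 mm) begins 54 mm behind the grasp point. The pads swing forward as they close: fully open they stand 13 mm farther back than shut.
Start: joints at [1.103, 0.259, 1.535, -0, 1.348, -0.203], TCP at [0.144, 0.531, 0.248] pointing down, gripper open.
Joint ranges: [-3.14, 3.14], [-0.91, 2.08], [0.19, 2.58], [-1.22, 4.36], [0.22, 2.71], [-3.12, 3.12]. Speed limits (rad/s): [2.57, 2.57, 3.14, 3.14, 3.14, 3.14].

### API

Orientations are given as [roll, pitch, yaw] about the fixed x, y, z axes, in that order (R = Rz(yaw) Ry(pitch) Rx(roll)).
In Python, from workcell import telemetry, get_image, job, nets, manip gives the robot as it stands. The module is installed in compiled form; this text tells all that it offers.
- The arm moves only by the tool arm_command, never from a script. Its arguments are lists of equal length, an entry for each row: "jaw": the opening, from -1 (shut) to 1 (fully open); "xyz": the shift along the tool's x, y, z in mm, a list of three; "rot": the turn, a rotation vector about the tool's x, y, z in degrees, a list of three. In form: {"jaw": [jaw, ...], "xyz": [[x, y, z], ...], "rot": [[rx, ry, rz], ...]}. A call has 1 to 5 rows; each row shifts and turns the commanded pose from where the row before left it, along the tool's axes as they then stand; what a row does not reach is not made up. A row lasts 1/10 s, in which the tool goes at most 50 mm and 8.59 degrees, less where a joint would pass 70% of its speed; a pose out of reach is approached as far as the arm can. A call is refused whole if a number of a shift passes 50 or a number of a turn 8.59, either way. A call with a gripper value outside its range is refused whole. The fingers move at their own pace and stop on an object; "force" is the grip in N (left out, the last holds). Time passes only in rows, so rows that do not move let the fingers close. It gives the time, the measured TCP pose, the force, the opening and the grip force at its end, in the units of the state.
- telemetry.sense(): the state, without advancing time (a new reading comes with each control period).
- get_image(name): name is "scene" or "side" or "wrist"; returns a dict with "img" (480x640x3 uint8, blue, green, red), "depth" (480x640 float32, m along the optical axis (not along the pixel's ray), 0 where there is no reading), "fx", "fy", "cx", "cy" (pixels), "pose" (4x4, takes a point from camera to world coordinates); the wrist camera has in their place "hand_eye" (4x4, takes a point from camera to tool coordinates, whose origin is the TCP and whose axes are the flange's). Camera axes: x right, y down, z forward; pixel columns grow to the right and rows downward; lengths in m; the calibration is good to about 2 mm. A picture is of the moment at which its call begins: read the wrist's pose just before it.
- job.finish_job(): hands the job in; it is judged then, once.
Trained networks look in a picture, given as the dict that the camera call returned (one of the last four; its "shot" number tells which), for a name from the list of things; names that differ only in an ending like _2 or _b are one class to them, and where a whole thing is asked for, a point or a joint stands for the part that bears it (a point fixed in the world has none). Each returns a list of dicts, best first, with "p" (0 to 1); they miss things now and then, are a little off and sometimes report something else, mostly with a low value. They report only what shows in the picture. A call takes as long as a camera call.
- nets.find_in(picture, label): "position" ([column, row] as shares, 0 to 1, of the picture: columns of its width, rows of its height, amid what is visible of it).
- nets.cut_out(picture, label): "region" (480x640 bool, what is visible of it) and "position" ([column, row] as shares, 0 to 1, of the picture: columns of its width, rows of its height, amid what is visible of it).
- nets.landmark_of(picture, label): "position" ([column, row] as shares, 0 to 1, of the picture: columns of its width, rows of its height: a listed point, or the origin of a listed thing).
The state is a dict: "time": time; "joints": joint angles; "joint_vel": joint speeds; "joint_efforts": joint torques, N m; "eef_pos": TCP position; "tool_rot": TCP orientation; "ft_force": force on the tool from outside, world axes, zero at the start; "torque": the same for the moment, N m; "opening": finger opening in m; "gripper_force": force on a finger pad.
Only numpy, scipy, OpenCV 4.12 (cv2) and the standard library are available. Lean on these libraries where they do the work, as an engineer would, in place of code of your own. Each camera call takes 0.05 s, during which the arm holds its last target. There are 200 camera calls.

### The job

Put the scanner's calibration panels away in the storage rack: wind the keeper comb fully open with its travelling knob, push every panel that stands on the desk down into a slot of its own until it has snapped fully home under the spring clips (any slot, either way round), then wind the keeper fully closed again over the panels. Leave the other things on the desk where they are.

Things in the scene. Friction and masses are not known exactly. Their poses are not given: they have to be found in the camera images.
- feed_knob (a joint): angle of the keeper's feed knob, rad: 0 = keeper closed (stop), 4.0 = fully open (stop). Grows as the knob turns clockwise seen from above. The knob rides on the keeper: each rad moves knob and keeper 7 mm along the rack's -y axis (28 mm in all), turning back returns them. Friction about 0.04 N m holds it where it is left. Starts between 0 and 0.8
- knob_grip (a point): black feed knob on the carriage at the right-hand (-y) end of the rack: disc 42 mm across carrying an upright bar grip 42 mm long, 14 mm thick, 26 mm high. Point on the knob's axis, 11 mm below the bar's top and 15 mm above the disc, 21 mm above the carriage's top; x axis along the bar, turns and travels with the knob, z up
- rack: grey storage rack, fixed to the desk: base 164 (x) by 345 (y) by 8 mm with four slots side by side. Origin on the desk, amid the four slots; x along the slots, y towards the left end (knob at the -y end), z up. Rounded ribs 17 mm above the floor on both sides of a slot leave 40 mm for a 36 mm foot
- keeper: aluminium comb sliding along the rack's front (-x): rail at rack x -80 to -66 mm, four fingers 12 mm wide (y) reaching to x -33, underside 42 and top 50 mm above the desk. Closed, a finger lies over the middle of each slot (2 mm above a seated panel's shoulder) and blocks it; open, fingers stand half-way between slots, 44 mm apart. Axes as the rack; origin on the desk
- panel_0_center (a point): calibration panel: upright aluminium plate with dotted white faces on a heavy foot, 0.28 kg, standing free. Point at its centre, 42 mm above its underside; x along the plate, y through it. Foot 104 (x) by 36 by 14 mm high, ends round (radius 7); then a shoulder 88 by 10 mm up to 32 mm; then the plate to grip, 54 (x) by 10 (y) mm, up to 84 mm. Same after a half turn about z
- slot_0 (a point): slot 0, leftmost (+y): centre of its floor, 8 mm above the desk; x along the slot, y across the rack, z up. At each end (x +-54 mm) is a spring clip, its smooth roller 14 mm above the floor: the foot's round ends push the rollers 2.5 mm out going down (about 10 to 14 N), then they snap over the foot. Fully home: underside on the floor, panel centre 42 mm above this point
- panel_1_center (a point): another calibration panel, exactly like panel_0; point at its centre, 42 mm above its underside, same axes (three or four of them panels are present)
- panel_2_center (a point): another calibration panel, exactly like panel_0; point at its centre, 42 mm above its underside, same axes (three or four of them panels are present)
- panel_3_center (a point): another calibration panel, exactly like panel_0; point at its centre, 42 mm above its underside, same axes (three or four of them panels are present)
- slot_1 (a point): slot 1, 56 mm to the right (-y) of slot 0 and exactly like it: centre of its floor, same axes
- slot_2 (a point): slot 2, 112 mm to the right (-y) of slot 0 and exactly like it: centre of its floor, same axes
- slot_3 (a point): slot 3, 168 mm to the right (-y) of slot 0 and exactly like it: centre of its floor, same axes
- sherd_among: bystander, not to be disturbed: small brown pottery sherd 26x41x12 mm, among the panels; origin at the centre of its underside
- pen: bystander, not to be disturbed: black pen 10x142x10 mm at the front edge of the desk; origin at the centre of its underside
- marker: bystander, not to be disturbed: marker 16x138x16 mm at the front edge of the desk; origin at the centre of its underside
- target_roll: bystander, not to be disturbed: white roll of paper targets, 58 mm across, 22 mm high, behind the rack; origin at the centre of its underside
- putty: bystander, not to be disturbed: block of green putty 36x59x23 mm behind the rack; origin at the centre of its underside
- mouse: bystander, not to be disturbed: black mouse 117x58x37 mm behind the rack; origin at the centre of its underside

How it is judged:
By the outcome, as a careful person would: the job done as asked, in the order asked, and still so for the second after the job is handed in, with the robot touching nothing.
Of panel_0, panel_1, panel_2, panel_3 only 3 to 4 are there at a start; the rules pass over those that are not, and their reading is None.
At some moment in a run one of panel_0, panel_1, panel_2, panel_3 may be knocked a few centimetres aside while the robot is not near it.
Once in a run the grip may slacken for a moment while it holds something.
It also fails if it takes over 208 s, if anything falls off the work surface, if the arm or the gripper's body presses on something with over 40 N, if the wrist force passes 120 N, or if a joint passes its speed limit or range.

## Working session

There is one attempt and no reset: what is moved stays moved. The work goes in short steps, Python scripts to look and compute and a tool call to move; the robot and the scene stay as the last step left them, time stands still between calls to the robot, and variables do not carry over. Pictures are saved under pics/ and viewed, at most 14 in all, crops included, and the job is handed in when it is done.

Besides the shell and the picture viewer there is one more tool, called after "Emit:" as name(argument=value, ...), one argument or row to a line, values as JSON. arm_command: Moves the arm, as the interface text tells. Its arguments: {"type":"object","properties":{"jaw":{"type":"array"},"xyz":{"type":"array"},"rot":{"type":"array"},"force":{"type":"number"}},"required":["jaw","xyz","rot"]}

```bash
mkdir -p pics; cat > h.py <<'E'
import numpy as np, cv2
from scipy.spatial.transform import Rotation as R
from workcell import telemetry, get_image, job, nets, manip
def T():
    s=telemetry.sense(); M=np.eye(4); M[:3,3]=s['eef_pos']; r=np.array(s['tool_rot'])
    M[:3,:3]=r if r.shape==(3,3) else R.from_euler('xyz',r).as_matrix(); return M
def shot(n,save=None):
    M=T(); p=get_image(n)
    p['W']=M@p['hand_eye'] if n=='wrist' else np.array(p['pose'])
    if save: cv2.imwrite('pics/'+save,p['img'])
    return p
def cloud(p):
    v,u=np.mgrid[:480,:640]; d=p['depth']
    c=np.stack([(u-p['cx'])/p['fx']*d,(v-p['cy'])/p['fy']*d,d],-1)
    w=c@p['W'][:3,:3].T+p['W'][:3,3]; w[d<=0]=np.nan; return w
def ray(p,pos,z):
    u,v=pos[0]*640,pos[1]*480
    d=p['W'][:3,:3]@np.array([(u-p['cx'])/p['fx'],(v-p['cy'])/p['fy'],1]); o=p['W'][:3,3]
    return o+d*(z-o[2])/d[2]
E
python3 - <<'E'
from h import *
s=telemetry.sense(); print({k:np.round(v,3).tolist() for k,v in s.items()}, manip.tip_extent)
for n in ('scene','side'):
    p=shot(n,n+'0.png'); print(n,np.round(p['W'],3).tolist(),p['fx'])
    for l,z in (('panel_0_center',.042),('slot_0',.008),('knob_grip',.06),('rack',0),('keeper',0)):
        for q in nets.landmark_of(p,l): 
            if q['p']>.2: print(l,round(q['p'],2),np.round(q['position'],3),np.round(ray(p,q['position'],z),3))
E
```

```text
{'time': 0.0, 'joints': [1.103, 0.259, 1.536, 0.0, 1.348, -0.203], 'joint_vel': [0.0, -0.001, 0.001, -0.0, -0.001, 0.002], 'joint_efforts': [-0.001, -44.604, -29.057, -0.0, 0.012, -0.0], 'eef_pos': [0.144, 0.53, 0.247], 'tool_rot': [-3.14, -0.0, 2.877], 'ft_force': [0.673, -0.185, -0.325], 'torque': [-0.031, 0.042, -0.0], 'gripper_force': 0.0, 'opening': 0.086} 0.017
scene [[0.451, -0.424, 0.785, -0.571], [-0.892, -0.21, 0.399, -0.543], [-0.004, -0.881, -0.474, 0.763], [0.0, 0.0, 0.0, 1.0]] 610.4590922769237
panel_0_center 0.75 [0.273 0.505] [0.434 0.378 0.042]
panel_0_center 0.72 [0.646 0.62 ] [ 0.466 -0.227  0.042]
slot_0 0.97 [0.54  0.581] [ 0.517 -0.046  0.008]
slot_0 0.84 [0.511 0.57 ] [0.519 0.002 0.008]
slot_0 0.72 [0.57  0.601] [ 0.5   -0.102  0.008]
slot_0 0.62 [0.611 0.614] [ 0.503 -0.163  0.008]
knob_grip 0.85 [0.642 0.614] [ 0.447 -0.227  0.06 ]
rack 0.63 [0.557 0.596] [ 0.512 -0.076  0.   ]
keeper 0.62 [0.56  0.597] [ 0.513 -0.08   0.   ]
side [[0.999, -0.018, 0.036, 0.499], [-0.04, -0.502, 0.864, -0.901], [0.002, -0.865, -0.502, 0.623], [0.0, 0.0, 0.0, 1.0]] 453.7349963447713
panel_0_center 0.78 [0.444 0.415] [0.432 0.366 0.042]
slot_0 0.9 [0.483 0.662] [ 0.501 -0.156  0.008]
slot_0 0.79 [0.492 0.6  ] [ 0.515 -0.05   0.008]
slot_0 0.72 [0.497 0.568] [0.525 0.013 0.008]
slot_0 0.58 [0.486 0.63 ] [ 0.506 -0.103  0.008]
knob_grip 0.61 [0.44  0.664] [ 0.449 -0.22   0.06 ]
rack 0.84 [0.488 0.617] [ 0.51 -0.07  0.  ]
rack 0.56 [0.496 0.632] [ 0.52  -0.096  0.   ]
```

View pics/scene0.png

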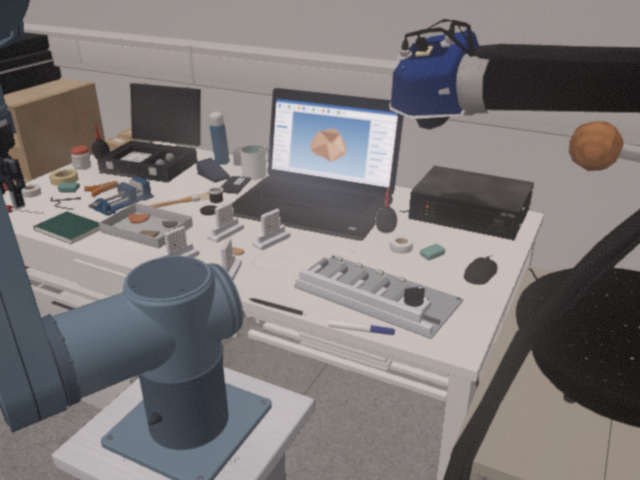

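View pics/side0.png

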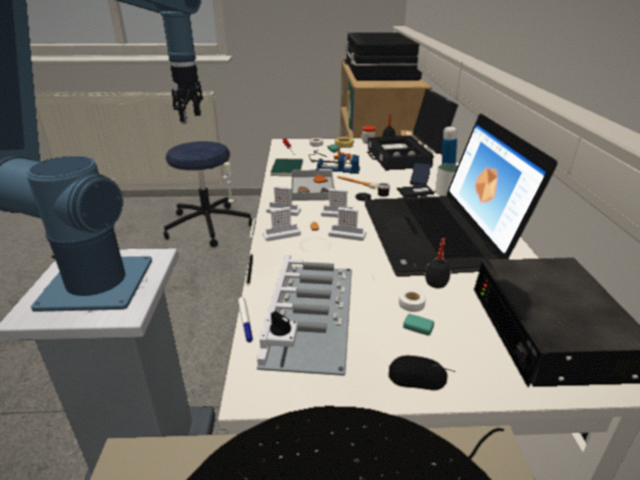

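The scene shows four panels at scene pixels (178,243), (225,220), (270,230) and (230,258). The rack lies around (375,290), with the black knob at (413,295). The side view agrees. Next I move over the panels and look with the wrist camera.

Emit:
arm_command(
  jaw=[1, 1, 1, 1, 1],
  xyz=[
    [-40, -20, -20],
    [-40, -20, -20],
    [-40, -20, -20],
    [-40, -20, -20],
    [-40, -20, -20],
  ],
  rot=[
    [0, 0, 0],
    [0, 0, 0],
    [0, 0, 0],
    [0, 0, 0],
    [0, 0, 0],
  ],
)

```text
time: 1.1
eef_pos: [0.3117, 0.3807, 0.3494]
tool_rot: [3.141, 0.0, 2.877]
ft_force: [0.9, 0.8, -0.2]
opening: 0.0853
gripper_force: 0.0
```

Emit:
arm_command(
  jaw=[1, 1, 1, 1],
  xyz=[
    [-40, -20, -10],
    [-40, -20, 0],
    [0, 0, 0],
    [0, 0, 0],
  ],
  rot=[
    [0, 0, 0],
    [0, 0, 0],
    [0, 0, -7.5],
    [0, 0, -7.5],
  ],
)

```text
time: 1.5
eef_pos: [0.3788, 0.3211, 0.3583]
tool_rot: [-3.142, -0.0, 3.14]
ft_force: [-0.0, 0.1, -0.1]
opening: 0.085
gripper_force: 0.0
```

```bash
python3 - <<'E'
from h import *
s=telemetry.sense(); print({k:np.round(s[k],3).tolist() for k in('time','joints','eef_pos','tool_rot')})
p=shot('wrist','w1.png'); print(np.round(p['hand_eye'],3).tolist(),p['fx'])
w=cloud(p)
for q in nets.landmark_of(p,'panel_0_center'): print(round(q['p'],2),np.round(q['position'],3),np.round(ray(p,q['position'],.084),3))
for q in nets.landmark_of(p,'sherd_among'): print('sherd',round(q['p'],2),np.round(q['position'],3),np.round(ray(p,q['position'],0),3))
# top of plates by depth
m=((w[...,2]>.07)&(w[...,2]<.1)).astype('uint8')
n,L,S,C=cv2.connectedComponentsWithStats(m)
for i in range(1,n):
    if S[i,4]>80:
        (c,sz,a)=cv2.minAreaRect((w[L==i][:,:2]*1000).astype('float32')); print(np.round(C[i]),S[i,4],np.round(c),np.round(sz),round(a,1))
E
```

```text
{'time': 1.5, 'joints': [0.478, 0.108, 1.456, -0.0, 1.577, -1.091], 'eef_pos': [0.379, 0.321, 0.358], 'tool_rot': [-3.142, -0.0, 3.14]}
[[-0.002, -0.966, -0.258, 0.064], [1.0, -0.002, -0.001, -0.0], [0.0, -0.258, 0.966, -0.126], [0.0, 0.0, 0.0, 1.0]] 339.78176648789463
0.59 [0.552 0.498] [0.419 0.36  0.084]
sherd 0.92 [0.44  0.605] [0.522 0.259 0.   ]
sherd 0.66 [0.552 0.498] [0.441 0.368 0.   ]
sherd 0.58 [0.376 0.75 ] [0.643 0.189 0.   ]
[356. 245.] 453 [428. 364.] [12. 54.] 74.7
[237. 245.] 511 [428. 215.] [53. 12.] 18.4
[335. 361.] 359 [593. 338.] [11. 55.] 79.0
[240. 373.] 328 [611. 207.] [11. 55.] 72.6
[ 91. 476.] 89 [797. -34.] [18. 11.] 68.1
```

View pics/w1.png

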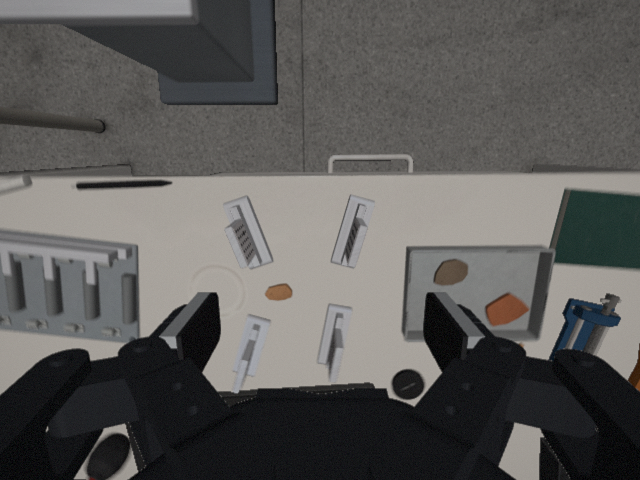

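The wrist picture shows four panels at (352,232), (247,232), (335,340) and (253,352), with the sherd among them at (279,292). The depth clusters match their plate tops. Next I move over the rack.

Emit:
arm_command(
  jaw=[1, 1, 1, 1, 1],
  xyz=[
    [-8, -48, 0],
    [-8, -48, 0],
    [-8, -48, 0],
    [-8, -48, 0],
    [-8, -48, 0],
  ],
  rot=[
    [0, 0, 0],
    [0, 0, 0],
    [0, 0, 0],
    [0, 0, 0],
    [0, 0, 0],
  ],
)

```text
time: 2.15
eef_pos: [0.4165, 0.0811, 0.3586]
tool_rot: [-3.142, 0.001, 3.136]
ft_force: [0.8, 0.1, -0.1]
opening: 0.0856
gripper_force: 0.0
```

Emit:
arm_command(
  jaw=[1, 1, 1, 1, 1],
  xyz=[
    [-8, -48, 0],
    [-8, -48, 0],
    [-8, -48, 10],
    [-8, -48, 20],
    [0, 0, 10],
  ],
  rot=[
    [0, 0, 0],
    [0, 0, 0],
    [0, 0, 0],
    [0, 0, 0],
    [0, 0, 0],
  ],
)

```text
time: 2.65
eef_pos: [0.4481, -0.112, 0.3176]
tool_rot: [-3.14, -0.002, 3.13]
ft_force: [-0.4, 0.2, -0.8]
opening: 0.0858
gripper_force: 0.0
```

```bash
python3 - <<'E'
from h import *
s=telemetry.sense(); print({k:np.round(s[k],3).tolist() for k in('time','joints','eef_pos','tool_rot')})
p=shot('wrist','w2.png')
w=cloud(p); np.save('w2.npy',w)
for l,z in (('slot_0',.008),('knob_grip',.076),('rack',0),('keeper',0)):
  for q in nets.landmark_of(p,l):
    if q['p']>.2: print(l,round(q['p'],2),np.round(q['position'],3),np.round(ray(p,q['position'],z),3))
for lo,hi in ((.07,.11),(.046,.056),(.018,.032),(.003,.012)):
  m=((w[...,2]>lo)&(w[...,2]<hi)).astype('uint8')
  n,L,S,C=cv2.connectedComponentsWithStats(m)
  for i in range(1,n):
    if S[i,4]>80:
        (c,sz,a)=cv2.minAreaRect((w[L==i][:,:2]*1000).astype('float32')); print(lo,np.round(C[i]),S[i,4],np.round(c),np.round(sz),round(a,1),round(float(np.median(w[L==i][:,2])),4))
E
```

```text
{'time': 2.65, 'joints': [-0.486, 0.057, 1.609, -0.002, 1.476, -2.045], 'eef_pos': [0.448, -0.112, 0.318], 'tool_rot': [-3.14, -0.002, 3.13]}
slot_0 0.71 [0.44  0.502] [ 0.499 -0.166  0.008]
slot_0 0.69 [0.636 0.538] [0.525 0.001 0.008]
slot_0 0.6 [0.509 0.512] [ 0.506 -0.108  0.008]
slot_0 0.59 [0.57  0.538] [ 0.524 -0.056  0.008]
slot_0 0.36 [0.333 0.436] [ 0.455 -0.253  0.008]
knob_grip 0.89 [0.333 0.436] [ 0.444 -0.231  0.076]
knob_grip 0.23 [0.926 0.527] [0.499 0.192 0.076]
rack 0.81 [0.542 0.518] [ 0.513 -0.079  0.   ]
0.07 [627. 190.] 1036 [429. 214.] [54. 13.] 17.7 0.0826
0.07 [210. 211.] 532 [ 445. -235.] [14. 42.] 44.7 0.0804
0.07 [590. 336.] 581 [605. 208.] [13. 41.] 73.7 0.0815
0.046 [603. 187.] 326 [430. 210.] [54. 10.] 9.8 0.0512
0.046 [301. 203.] 5585 [ 458. -118.] [299.  64.] 82.6 0.0501
0.046 [569. 329.] 281 [610. 202.] [ 9. 54.] 64.4 0.0512
0.018 [586. 183.] 630 [429. 214.] [88. 11.] 17.6 0.0257
0.018 [284. 184.] 704 [ 427. -122.] [333.  16.] 84.6 0.0257
0.018 [262. 242.] 695 [ 497. -191.] [16. 76.] 82.5 0.0238
0.018 [305. 247.] 686 [ 504. -136.] [16. 76.] 82.6 0.02
[... 674 characters left out ...]
0.0212
0.018 [531. 456.] 2586 [848. 198.] [143.  83.] 32.6 0.0226
0.003 [447. 127.] 924 [358.  42.] [ 10. 142.] 1.5 0.0094
0.003 [567. 180.] 434 [429. 198.] [ 34. 108.] 89.4 0.0084
0.003 [311. 183.] 379 [ 424. -122.] [341.   2.] 82.6 0.0067
0.003 [ 43. 227.] 358 [ 477. -483.] [150.  17.] 17.3 0.0056
0.003 [304. 255.] 18307 [ 515. -133.] [344. 144.] 82.3 0.0083
0.003 [596. 254.] 491 [523. 253.] [24. 40.] 10.6 0.0088
0.003 [543. 307.] 406 [603. 194.] [ 33. 108.] 55.4 0.0082
0.003 [630. 311.] 309 [606. 318.] [ 4. 75.] 79.5 0.007
0.003 [624. 362.] 109 [687. 326.] [ 3. 48.] 3.2 0.0078
0.003 [328. 375.] 139 [ 710. -105.] [56. 22.] 85.9 0.0076
0.003 [415. 378.] 178 [714.  20.] [29. 78.] 32.3 0.0081
```

View pics/w2.png

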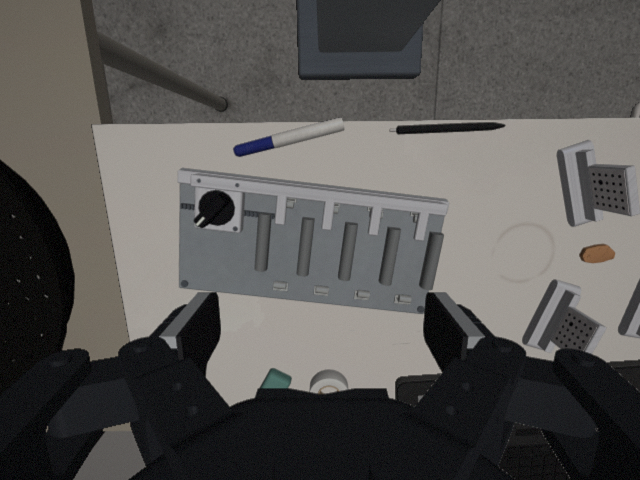

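The wrist picture shows the rack at (310,240), the knob at (215,210) with its bar slanting from (198,222) to (232,200), and the keeper fingers over the slots. The rib spacing is 55.5 mm and the rack yaw about -7.5°, which agrees with the text. Next I go above the knob with the jaw turned to the bar.

Emit:
arm_command(
  jaw=[1, 1, 1, 1, 1],
  xyz=[
    [1, -41, 40],
    [1, -41, 40],
    [0, -41, 40],
    [0, 0, 0],
    [0, 0, 0],
  ],
  rot=[
    [0, 0, 7],
    [0, 0, 7],
    [0, 0, 7],
    [0, 0, 7.5],
    [0, 0, 8],
  ],
)

```text
time: 3.4
eef_pos: [0.4327, -0.2126, 0.2143]
tool_rot: [3.141, -0.001, 2.496]
ft_force: [0.5, 0.2, -0.0]
opening: 0.0854
gripper_force: 0.0
```

Emit:
arm_command(
  jaw=[0.3, 0.3, 0.3, 0.3],
  xyz=[
    [0, 0, 0],
    [0, 0, 0],
    [0, 0, 0],
    [0, 0, 0],
  ],
  rot=[
    [0, 0, 8],
    [0, 0, 0],
    [0, 0, 0],
    [0, 0, 0],
  ],
)

```text
time: 3.8
eef_pos: [0.4332, -0.2126, 0.2152]
tool_rot: [3.141, 0.001, 2.366]
ft_force: [-1.1, -0.8, 0.1]
opening: 0.0554
gripper_force: 0.0
```

```bash
cat > knob.py <<'E'
from h import *
s=telemetry.sense(); print({k:np.round(s[k],4).tolist() for k in('time','joints','eef_pos','tool_rot','opening')})
p=shot('wrist','w3.png'); w=cloud(p)
for q in nets.landmark_of(p,'knob_grip'): print(round(q['p'],2),np.round(q['position'],3),np.round(ray(p,q['position'],.069),4))
u,v,_=[0,0,0]
m=((w[...,2]>.072)&(w[...,2]<.09)).astype('uint8')
n,L,S,C=cv2.connectedComponentsWithStats(m)
M=T()
for i in range(1,n):
    if S[i,4]>80:
        (c,sz,a)=cv2.minAreaRect((w[L==i][:,:2]*1000).astype('float32')); print(np.round(C[i]),S[i,4],np.round(c),np.round(sz),round(a,1),round(float(np.median(w[L==i][:,2])),4),'tool mm',np.round(1000*M[:3,:3].T@(np.array([c[0]/1000,c[1]/1000,.075])-M[:3,3]),1))
E
python3 knob.py
```

```text
{'time': 3.8, 'joints': [-0.688, 0.1631, 1.7421, 0.0001, 1.2353, -1.483], 'eef_pos': [0.4332, -0.2126, 0.2152], 'tool_rot': [3.1414, 0.0011, 2.3658], 'opening': 0.0554}
0.85 [0.486 0.549] [ 0.4473 -0.2381  0.069 ]
[312. 262.] 835 [ 446. -235.] [13. 41.] 45.1 0.0806 tool mm [-24.2  -6.7 139.9]
```

View pics/w3.png

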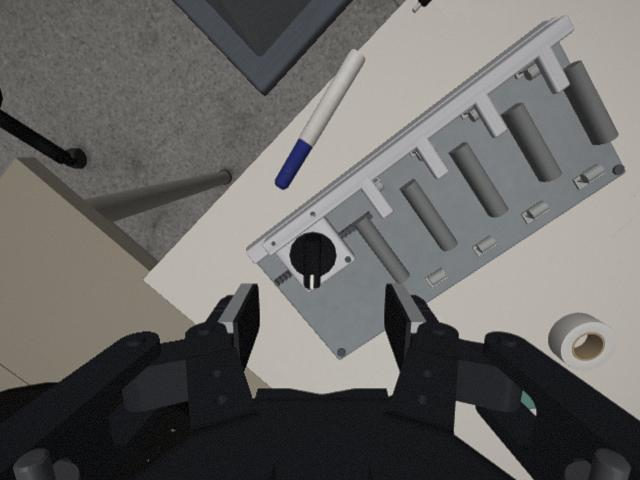

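The knob bar shows at (312,262), parallel to the tool x axis, at tool offset (-25,-7) mm. Now I descend and grip, and meanwhile estimate the knob angle from the finger positions.

Emit:
arm_command(
  jaw=[0.3, 0.3, 0.3, 0.3, 0.3],
  xyz=[
    [-25, -7, 0],
    [0, 0, 40],
    [0, 0, 40],
    [0, 0, 40],
    [0, 0, 20],
  ],
  rot=[
    [0, 0, 0],
    [0, 0, 0],
    [0, 0, 0],
    [0, 0, 0],
    [0, 0, 0],
  ],
)

```text
time: 4.4
eef_pos: [0.4441, -0.2345, 0.0715]
tool_rot: [-3.141, -0.005, 2.363]
ft_force: [-0.4, 0.6, -0.2]
opening: 0.0556
gripper_force: 0.0
```

Emit:
arm_command(
  jaw=[-1, -1, -1, -1, -1],
  xyz=[
    [0, 0, 0],
    [0, 0, 0],
    [0, 0, 0],
    [0, 0, 0],
    [0, 0, 0],
  ],
  rot=[
    [0, 0, 0],
    [0, 0, 0],
    [0, 0, 0],
    [0, 0, 0],
    [0, 0, 0],
  ],
  force=40,
)

```text
time: 4.9
eef_pos: [0.4465, -0.2367, 0.0762]
tool_rot: [3.142, 0.003, 2.362]
ft_force: [-0.7, -1.7, 5.2]
opening: 0.0129
gripper_force: 44.0
```

```bash
python3 - <<'E'
from h import *
s=telemetry.sense(); print({k:np.round(s[k],4).tolist() for k in('time','joints','eef_pos','tool_rot','opening','gripper_force','ft_force','torque')})
w=np.load('w2.npy').reshape(-1,3); a=-np.radians(7.5); o=np.array([.511,-.0805])
r=(w[:,:2]-o)@np.array([[np.cos(a),-np.sin(a)],[np.sin(a),np.cos(a)]])
k=(w[:,2]>.044)&(w[:,2]<.056)&(r[:,0]>-.060)&(r[:,0]<-.036)&(abs(r[:,1])<.14)
y=np.sort(r[k,1]); g=np.split(y,np.where(np.diff(y)>.01)[0]+1); print([ (round((q[0]+q[-1])/2,4),len(q)) for q in g])
# rows for opening: turn d deg per row
yaw=s['tool_rot'][2]
for d in (8,):
  out=[]
  for i in range(30):
    y=yaw-np.radians(d)*(i+.5); t=7*np.radians(d)*np.array([np.sin(a),-np.cos(a)])
    out.append([round(float(t@[np.cos(y),np.sin(y)]),1),round(float(t@[np.sin(y),-np.cos(y)]),1)])
  print(out)
E
```

```text
{'time': 4.9, 'joints': [-0.7083, 0.3657, 1.8609, -0.0002, 0.9116, -1.4996], 'eef_pos': [0.4465, -0.2367, 0.0762], 'tool_rot': [3.1415, 0.0035, 2.3622], 'opening': 0.0129, 'gripper_force': 43.9518, 'ft_force': [-0.6527, -1.7185, 5.18], 'torque': [-0.0521, 0.1213, 0.0759]}
[(np.float64(-0.137), 116), (np.float64(-0.0882), 210), (np.float64(-0.0322), 205), (np.float64(0.0235), 211), (np.float64(0.0795), 218)]
[[-0.6, -0.7], [-0.7, -0.6], [-0.8, -0.5], [-0.9, -0.4], [-0.9, -0.3], [-1.0, -0.2], [-1.0, -0.0], [-1.0, 0.1], [-0.9, 0.3], [-0.9, 0.4], [-0.8, 0.5], [-0.8, 0.6], [-0.7, 0.7], [-0.6, 0.8], [-0.4, 0.9], [-0.3, 0.9], [-0.2, 1.0], [-0.0, 1.0], [0.1, 1.0], [0.2, 1.0], [0.4, 0.9], [0.5, 0.9], [0.6, 0.8], [0.7, 0.7], [0.8, 0.6], [0.9, 0.5], [0.9, 0.3], [1.0, 0.2], [1.0, 0.1], [1.0, -0.1]]
```

The fingers are 4.4 mm past closed, so the knob is at about 0.63 rad and about 193° remain.

Emit:
arm_command(
  jaw=[-1, -1, -1, -1, -1],
  xyz=[
    [-0.6, -0.7, -1],
    [-0.7, -0.6, 0],
    [-0.8, -0.5, 0],
    [-0.9, -0.4, 0],
    [-0.9, -0.3, 0],
  ],
  rot=[
    [0, 0, 8],
    [0, 0, 8],
    [0, 0, 8],
    [0, 0, 8],
    [0, 0, 8],
  ],
)

```text
time: 5.4
eef_pos: [0.4446, -0.2421, 0.0762]
tool_rot: [-3.14, 0.003, 1.659]
ft_force: [-6.9, -6.1, -1.3]
opening: 0.0128
gripper_force: 43.4
```

Emit:
arm_command(
  jaw=[-1, -1, -1, -1, -1],
  xyz=[
    [-1, -0.2, 0],
    [-1, 0, 0],
    [-1, 0.1, 0],
    [-0.9, 0.3, 0],
    [-0.9, 0.4, 0],
  ],
  rot=[
    [0, 0, 8],
    [0, 0, 8],
    [0, 0, 8],
    [0, 0, 8],
    [0, 0, 8],
  ],
)

```text
time: 5.9
eef_pos: [0.4427, -0.2466, 0.0762]
tool_rot: [-3.139, 0.004, 0.962]
ft_force: [-12.4, -6.7, 6.0]
opening: 0.0129
gripper_force: 44.1
```

Emit:
arm_command(
  jaw=[-1, -1, -1, -1, -1],
  xyz=[
    [-0.8, 0.5, 0],
    [-0.8, 0.6, 0],
    [-0.7, 0.7, 0],
    [-0.6, 0.8, 0],
    [-0.4, 0.9, 0],
  ],
  rot=[
    [0, 0, 8],
    [0, 0, 8],
    [0, 0, 8],
    [0, 0, 8],
    [0, 0, 8],
  ],
)

```text
time: 6.4
eef_pos: [0.4412, -0.2503, 0.0761]
tool_rot: [-3.139, 0.006, 0.263]
ft_force: [-15.1, -1.1, 10.1]
opening: 0.013
gripper_force: 44.7
```

Emit:
arm_command(
  jaw=[-1, -1, -1, -1, -1],
  xyz=[
    [-0.3, 0.9, 0],
    [-0.2, 1, 0],
    [0, 1, 0],
    [0.1, 1, 0],
    [0.2, 1, 0],
  ],
  rot=[
    [0, 0, 8],
    [0, 0, 8],
    [0, 0, 8],
    [0, 0, 8],
    [0, 0, 8],
  ],
)

```text
time: 6.9
eef_pos: [0.4407, -0.2538, 0.0761]
tool_rot: [3.141, 0.008, -0.435]
ft_force: [-13.8, 3.8, 12.6]
opening: 0.0132
gripper_force: 45.1
```

Emit:
arm_command(
  jaw=[-1, -1, -1, -1],
  xyz=[
    [0.4, 0.9, 0],
    [0.5, 0.9, 0],
    [0, 0, 0],
    [0, 0, 0],
  ],
  rot=[
    [0, 0, 8],
    [0, 0, 8],
    [0, 0, 0],
    [0, 0, 0],
  ],
)

```text
time: 7.3
eef_pos: [0.4408, -0.2552, 0.0761]
tool_rot: [3.14, 0.008, -0.709]
ft_force: [-12.9, 4.2, 13.6]
opening: 0.0129
gripper_force: 45.2
```

```bash
cat > st.py <<'E'
from h import *
s=telemetry.sense(); print({k:np.round(s[k],4).tolist() for k in('time','joints','eef_pos','tool_rot','opening','gripper_force','ft_force','torque')})
E
python3 st.py
```

```text
{'time': 7.3, 'joints': [-0.7429, 0.3772, 1.8422, -0.0021, 0.93, 1.5384], 'eef_pos': [0.4408, -0.2552, 0.0761], 'tool_rot': [3.1402, 0.0079, -0.7093], 'opening': 0.0129, 'gripper_force': 45.1948, 'ft_force': [-12.8689, 4.2297, 13.6082], 'torque': [0.6529, 2.22, -0.0757]}
```

Emit:
arm_command(
  jaw=[-1, -1, -1, -1],
  xyz=[
    [-1.1, 1, -1],
    [0.6, 0.8, 0],
    [0, 0, 0],
    [0, 0, 0],
  ],
  rot=[
    [0, 0, 0],
    [0, 0, 8],
    [0, 0, 0],
    [0, 0, 0],
  ],
)

```text
time: 7.7
eef_pos: [0.4407, -0.256, 0.0762]
tool_rot: [3.141, 0.006, -0.85]
ft_force: [-5.3, 5.0, 1.2]
opening: 0.0132
gripper_force: 43.6
```

```bash
python3 st.py
```

```text
{'time': 7.7, 'joints': [-0.7457, 0.3764, 1.843, 0.0005, 0.9283, 1.6744], 'eef_pos': [0.4407, -0.256, 0.0762], 'tool_rot': [3.1414, 0.0062, -0.8496], 'opening': 0.0132, 'gripper_force': 43.6169, 'ft_force': [-5.3297, 5.0285, 1.1996], 'torque': [0.8001, 0.8212, -0.0302]}
```

Emit:
arm_command(
  jaw=[-1, -1, -1, -1],
  xyz=[
    [0.6, 0.8, 0],
    [0, 0, 0],
    [0, 0, 0],
    [0, 0, 0],
  ],
  rot=[
    [0, 0, 8],
    [0, 0, 0],
    [0, 0, 0],
    [0, 0, 0],
  ],
)

```text
time: 8.1
eef_pos: [0.4408, -0.2567, 0.0762]
tool_rot: [3.141, 0.006, -0.989]
ft_force: [-3.8, 6.6, 1.8]
opening: 0.0132
gripper_force: 43.6
```

```bash
python3 st.py
```

```text
{'time': 8.1, 'joints': [-0.747, 0.377, 1.8422, 0.0011, 0.9284, 1.8119], 'eef_pos': [0.4408, -0.2567, 0.0762], 'tool_rot': [3.141, 0.006, -0.9887], 'opening': 0.0132, 'gripper_force': 43.581, 'ft_force': [-3.8218, 6.6395, 1.8429], 'torque': [0.9895, 0.6167, 0.1067]}
```

Emit:
arm_command(
  jaw=[-1, -1, -1],
  xyz=[
    [0.5, 0.5, 0],
    [0, 0, 0],
    [0, 0, 0],
  ],
  rot=[
    [0, 0, 6],
    [0, 0, 0],
    [0, 0, 0],
  ],
)

```text
time: 8.4
eef_pos: [0.441, -0.2573, 0.0763]
tool_rot: [3.14, 0.005, -1.091]
ft_force: [-1.7, 7.0, 2.3]
opening: 0.0133
gripper_force: 69.7
```

```bash
python3 st.py
```

```text
{'time': 8.4, 'joints': [-0.7474, 0.3773, 1.8414, 0.0008, 0.9283, 1.9135], 'eef_pos': [0.441, -0.2573, 0.0763], 'tool_rot': [3.1404, 0.0052, -1.0906], 'opening': 0.0133, 'gripper_force': 69.6827, 'ft_force': [-1.6971, 6.993, 2.2681], 'torque': [1.2476, 0.2592, 1.3078]}
```

Emit:
arm_command(
  jaw=[-1, -1, -1],
  xyz=[
    [0.3, 0.3, 0],
    [0, 0, 0],
    [0, 0, 0],
  ],
  rot=[
    [0, 0, 6],
    [0, 0, 0],
    [0, 0, 0],
  ],
)

```text
time: 8.7
eef_pos: [0.441, -0.2575, 0.0764]
tool_rot: [3.139, 0.005, -1.191]
ft_force: [-1.0, 7.5, 3.4]
opening: 0.0132
gripper_force: 110.2
```

```bash
python3 st.py
```

```text
{'time': 8.7, 'joints': [-0.7472, 0.3772, 1.841, 0.0, 0.9285, 2.015], 'eef_pos': [0.441, -0.2575, 0.0764], 'tool_rot': [3.1394, 0.0047, -1.1914], 'opening': 0.0132, 'gripper_force': 110.1513, 'ft_force': [-1.0155, 7.5153, 3.3952], 'torque': [1.3944, 0.1436, 2.7647]}
```

The torque rose sharply past yaw ≈ -1.03, so the knob is at the open stop. I back off the twist, release, and rise while turning to yaw 0.

Emit:
arm_command(
  jaw=[-1, -1, 0.3, 0.3, 0.3],
  xyz=[
    [0, 0, 0],
    [0, 0, 0],
    [0, 0, 0],
    [0, 0, 0],
    [0, 0, -20],
  ],
  rot=[
    [0, 0, -8],
    [0, 0, 0],
    [0, 0, 0],
    [0, 0, 0],
    [0, 0, 0],
  ],
  force=30,
)

```text
time: 9.2
eef_pos: [0.4413, -0.2598, 0.0952]
tool_rot: [3.14, 0.003, -1.059]
ft_force: [-0.1, -0.4, 0.1]
opening: 0.0553
gripper_force: 0.0
```

Emit:
arm_command(
  jaw=[0.5, 0.5, 0.5, 0.5, 0.5],
  xyz=[
    [0, 0, -40],
    [0, 0, -40],
    [0, 0, -30],
    [0, 0, -20],
    [0, 0, -20],
  ],
  rot=[
    [0, 0, 0],
    [0, 0, 0],
    [0, 0, -7.5],
    [0, 0, -7.5],
    [0, 0, -7.5],
  ],
)

```text
time: 9.7
eef_pos: [0.4426, -0.2611, 0.2486]
tool_rot: [3.141, -0.003, -0.661]
ft_force: [0.8, -0.5, -0.7]
opening: 0.0641
gripper_force: 0.0
```

Emit:
arm_command(
  jaw=[0.5, 0.5, 0.5, 0.5, 0.5],
  xyz=[
    [0, 0, 0],
    [0, 0, 0],
    [0, 0, 0],
    [0, 0, 0],
    [0, 0, 0],
  ],
  rot=[
    [0, 0, -7.5],
    [0, 0, -7.5],
    [0, 0, -7.5],
    [0, 0, -7.5],
    [0, 0, -7.5],
  ],
)

```text
time: 10.2
eef_pos: [0.4425, -0.261, 0.2472]
tool_rot: [3.14, -0.001, -0.007]
ft_force: [0.0, -0.5, -0.6]
opening: 0.064
gripper_force: 0.0
```

```bash
cat > rack.py <<'E'
from h import *
s=telemetry.sense(); print({k:np.round(s[k],4).tolist() for k in('time','eef_pos','tool_rot')})
p=shot('wrist','rk.png'); w=cloud(p)
m=((w[...,2]>.019)&(w[...,2]<.03)&(w[...,0]>.43)&(w[...,0]<.6)&(w[...,1]<.06)&(w[...,1]>-.26)).astype('uint8')
n,L,S,C=cv2.connectedComponentsWithStats(m)
for i in range(1,n):
    if S[i,4]>80:
        (c,sz,a)=cv2.minAreaRect((w[L==i][:,:2]*1000).astype('float32')); print(S[i,4],np.round(c,1),np.round(sz),round(a,1))
w=w.reshape(-1,3); a=-np.radians(7.5); o=np.array([.511,-.0805])
r=(w[:,:2]-o)@np.array([[np.cos(a),-np.sin(a)],[np.sin(a),np.cos(a)]])
k=(w[:,2]>.044)&(w[:,2]<.056)&(r[:,0]>-.060)&(r[:,0]<-.036)&(abs(r[:,1])<.14)
y=np.sort(r[k,1]); g=np.split(y,np.where(np.diff(y)>.01)[0]+1); print('fingers',[ (round((q[0]+q[-1])/2,4),len(q)) for q in g])
E
python3 rack.py
```

```text
{'time': 10.2, 'eef_pos': [0.4425, -0.261, 0.2472], 'tool_rot': [3.1405, -0.0011, -0.0069]}
268 [577.   -4.1] [18. 10.] 82.4
250 [569.8 -59.2] [17. 10.] 83.6
231 [ 562.5 -115. ] [16. 10.] 83.3
1320 [526.6  30.5] [17. 76.] 82.7
217 [ 555.4 -170.3] [16. 10.] 82.8
1256 [519.3 -24.8] [16. 76.] 82.5
1237 [512.1 -80.3] [17. 76.] 82.4
1163 [ 505.1 -136. ] [16. 75.] 82.7
1142 [ 497.7 -191.1] [16. 75.] 82.5
135 [469.   11.3] [15. 10.] 88.1
174 [461.5 -45. ] [16. 10.] 83.7
339 [452.4  26.1] [35. 16.] 83.1
185 [ 454.4 -100.8] [17. 10.] 81.9
146 [452.6 -29. ] [47.  2.] 82.0
178 [ 447.1 -156.1] [16. 10.] 82.4
154 [444.7 -88.6] [44.  2.] 82.4
150 [ 436.9 -148.2] [46.  2.] 82.8
fingers [(np.float64(-0.1114), 318), (np.float64(-0.0555), 339), (np.float64(0.0005), 368), (np.float64(0.0564), 402)]
```

The keeper fingers stand at -112, -56, 0 and +56 mm, so the keeper is fully open. The slots are measured as 0 (523,3), 1 (516,-52), 2 (508.5,-108) and 3 (501,-163), with yaw -7.5°. Next I go over the first panel.

Emit:
arm_command(
  jaw=[0.5, 0.5, 0.5, 0.5, 0.5],
  xyz=[
    [-2, -47, 0],
    [-2, -47, 0],
    [-2, -47, 0],
    [-2, -47, 0],
    [-2, -47, 0],
  ],
  rot=[
    [0, 0, 0],
    [0, 0, 0],
    [0, 0, 0],
    [0, 0, 0],
    [0, 0, 0],
  ],
)

```text
time: 10.75
eef_pos: [0.435, -0.024, 0.2471]
tool_rot: [3.141, -0.002, -0.016]
ft_force: [1.8, 0.8, 0.9]
opening: 0.0641
gripper_force: 0.0
```

Emit:
arm_command(
  jaw=[0.5, 0.5, 0.5, 0.5, 0.5],
  xyz=[
    [0, -47, 0],
    [0, -47, 0],
    [0, -47, 0],
    [0, -47, 0],
    [0, -47, 0],
  ],
  rot=[
    [0, 0, 0],
    [0, 0, 0],
    [0, 0, 0],
    [0, 0, 0],
    [0, 0, 0],
  ],
)

```text
time: 11.25
eef_pos: [0.4379, 0.2115, 0.2473]
tool_rot: [-3.141, -0.002, -0.015]
ft_force: [0.0, 0.5, -0.1]
opening: 0.0638
gripper_force: 0.0
```

Emit:
arm_command(
  jaw=[0.5, 0.5],
  xyz=[
    [0, 0, 0],
    [0, 0, 0],
  ],
  rot=[
    [0, 0, 0],
    [0, 0, 0],
  ],
)

```text
time: 11.45
eef_pos: [0.4377, 0.2104, 0.2467]
tool_rot: [3.141, -0.001, -0.01]
ft_force: [0.0, 0.2, -0.4]
opening: 0.064
gripper_force: 0.0
```

```bash
cat > pan.py <<'E'
from h import *
import sys
s=telemetry.sense(); print({k:np.round(s[k],4).tolist() for k in('time','eef_pos','tool_rot')})
cam=sys.argv[1] if len(sys.argv)>1 else 'wrist'
p=shot(cam,'pan_%d.png'%(s['time']*10)); w=cloud(p); M=T()
ok=(w[...,0]>.3)&(w[...,0]<.8)&(w[...,1]>.06)&(w[...,1]<.5)
for lo,hi in ((.075,.092),(.018,.034)):
  n,L,S,C=cv2.connectedComponentsWithStats((ok&(w[...,2]>lo)&(w[...,2]<hi)).astype('uint8'))
  for i in range(1,n):
    if S[i,4]>80:
        (c,sz,a)=cv2.minAreaRect((w[L==i][:,:2]*1000).astype('float32'))
        if sz[0]<sz[1]: a-=90
        if max(sz)>40 and min(sz)<20:
          t=M[:3,:3].T@(np.array([c[0]/1000,c[1]/1000,.060])-M[:3,3])*1000
          print(lo,S[i,4],'xy',np.round(c,1),np.round(sz),'yaw',round(a,1),'z',round(float(np.median(w[L==i][:,2])),4),'tool',np.round(t,1))
for q in nets.landmark_of(p,'panel_0_center'):
  if q['p']>.3: print('net',round(q['p'],2),np.round(ray(p,q['position'],.042),3))
E
python3 pan.py
```

```text
{'time': 11.45, 'eef_pos': [0.4377, 0.2104, 0.2467], 'tool_rot': [3.1412, -0.0006, -0.0105]}
0.075 1342 xy [592.9 338.3] [12. 50.] yaw -11.3 z 0.0837 tool [ 153.4 -131.   186.6]
0.075 784 xy [429.4 215.3] [53. 12.] yaw 18.6 z 0.084 tool [ -8.6  -5.9 186.7]
0.075 955 xy [429.1 364. ] [12. 54.] yaw -15.7 z 0.0838 tool [ -10.7 -154.6  186.6]
0.018 1019 xy [594.5 337.9] [11. 87.] yaw -10.9 z 0.0292 tool [ 155.  -130.6  186.6]
0.018 700 xy [429.1 363.8] [10. 88.] yaw -16.1 z 0.03 tool [ -10.7 -154.4  186.6]
net 0.58 [0.427 0.363 0.042]
```

Emit:
arm_command(
  jaw=[0.3, 0.3, 0.3, 0.3, 0.3],
  xyz=[
    [-8.6, -5, 0],
    [0, 0, 30],
    [0, 0, 40],
    [0, 0, 40],
    [0, 0, 30],
  ],
  rot=[
    [0, 0, 0],
    [0, 0, -6.3],
    [0, 0, -6.3],
    [0, 0, -6.3],
    [0, 0, 0],
  ],
)

```text
time: 12.05
eef_pos: [0.4282, 0.2133, 0.1049]
tool_rot: [-3.141, 0.001, 0.318]
ft_force: [0.7, -0.5, 0.4]
opening: 0.0551
gripper_force: 0.0
```

Emit:
arm_command(
  jaw=[0.3, 0.3, -1, -1, -1],
  xyz=[
    [0, 0, 30],
    [0, 0, 16],
    [0, 0, 0],
    [0, 0, 0],
    [0, 0, 0],
  ],
  rot=[
    [0, 0, 0],
    [0, 0, 0],
    [0, 0, 0],
    [0, 0, 0],
    [0, 0, 0],
  ],
  force=60,
)

```text
time: 12.55
eef_pos: [0.4303, 0.2146, 0.0619]
tool_rot: [3.141, -0.002, 0.317]
ft_force: [0.0, 1.1, 0.6]
opening: 0.0124
gripper_force: 0.3
```

Emit:
arm_command(
  jaw=[-1, -1, -1, -1, -1],
  xyz=[
    [0, 0, 0],
    [0, 0, 0],
    [0, 0, -10],
    [0, 0, 0],
    [0, 0, 0],
  ],
  rot=[
    [0, 0, 0],
    [0, 0, 0],
    [0, 0, 0],
    [0, 0, 0],
    [0, 0, 0],
  ],
)

```text
time: 13.05
eef_pos: [0.4295, 0.2148, 0.071]
tool_rot: [3.142, -0.001, 0.318]
ft_force: [0.9, -0.1, -1.9]
opening: 0.0095
gripper_force: 39.6
```

```bash
python3 st.py
```

```text
{'time': 13.05, 'joints': [0.2309, 0.3376, 1.9239, 0.0, 0.8792, 1.4835], 'eef_pos': [0.4295, 0.2148, 0.071], 'tool_rot': [3.1415, -0.0009, 0.3183], 'opening': 0.0095, 'gripper_force': 39.5642, 'ft_force': [0.9384, -0.1408, -1.9131], 'torque': [0.0135, 0.0086, 0.0042]}
```

Emit:
arm_command(
  jaw=[-1, -1, -1, -1, -1],
  xyz=[
    [0, 0, -25],
    [0, 0, -25],
    [0, 0, -25],
    [0, 0, -25],
    [0, 0, 0],
  ],
  rot=[
    [0, 0, 0],
    [0, 0, 6.4],
    [0, 0, 6.4],
    [0, 0, 6.4],
    [0, 0, 6.5],
  ],
)

```text
time: 13.55
eef_pos: [0.4312, 0.2153, 0.1738]
tool_rot: [-3.139, -0.006, -0.135]
ft_force: [0.5, 0.2, -2.3]
opening: 0.0092
gripper_force: 62.7
```

Emit:
arm_command(
  jaw=[-1, -1, -1, -1, -1],
  xyz=[
    [15, 45.5, 0],
    [15, 45.5, 0],
    [15, 45.5, 0],
    [15, 45.5, 0],
    [15, 45.5, 0],
  ],
  rot=[
    [0, 0, 0],
    [0, 0, 0],
    [0, 0, 0],
    [0, 0, 0],
    [0, 0, 0],
  ],
)

```text
time: 14.05
eef_pos: [0.4738, -0.0223, 0.1704]
tool_rot: [-3.141, 0.0, -0.13]
ft_force: [0.1, 0.4, -2.0]
opening: 0.0091
gripper_force: 62.7
```

Emit:
arm_command(
  jaw=[-1, -1, -1, -1, -1],
  xyz=[
    [15, 45.5, 0],
    [15, 45.5, 0],
    [15, 45.5, 0],
    [0, 0, 0],
    [0, 0, 0],
  ],
  rot=[
    [0, 0, 0],
    [0, 0, 0],
    [0, 0, 0],
    [0, 0, 0],
    [0, 0, 0],
  ],
)

```text
time: 14.55
eef_pos: [0.5004, -0.1628, 0.1698]
tool_rot: [-3.141, 0.002, -0.133]
ft_force: [0.4, -0.1, -2.1]
opening: 0.0095
gripper_force: 62.7
```

```bash
cat > held.py <<'E'
from h import *
import sys
SL=[(523,3.2),(515.7,-52.3),(508.5,-108),(501.3,-163.3)]
k=int(sys.argv[1])
s=telemetry.sense(); print({k:np.round(s[k],4).tolist() for k in('time','eef_pos','tool_rot','opening','gripper_force','ft_force')})
M=T(); t=M[:3,:3].T@(np.array([SL[k][0]/1000,SL[k][1]/1000,.07])-M[:3,3])*1000
print('tcp->slot tool',np.round(t,1),'rot',round(-(-7.5-np.degrees(s['tool_rot'][2])),2))
p=shot('wrist','held_%d.png'%(s['time']*10)); w=cloud(p)
c=(w-M[:3,3])@M[:3,:3]*1000   # in tool frame mm
zs=-np.abs(0)
ok=(abs(c[...,1])<40)&(abs(c[...,0])<70)
for lo,hi in ((27,33),(44,54)):   # shoulder top, foot top (below tcp)
  m=(ok&(c[...,2]>lo)&(c[...,2]<hi)).astype('uint8')
  n,L,S,C=cv2.connectedComponentsWithStats(m)
  for i in range(1,n):
    if S[i,4]>60:
      q=c[L==i]; print(lo,S[i,4],'x',np.round(np.nanpercentile(q[:,0],[1,99]),1),'y',np.round(np.nanpercentile(q[:,1],[1,99]),1),'z',round(float(np.median(q[:,2])),1),'fit slope',np.round(np.degrees(np.polyfit(q[:,0],q[:,1],1)[0]),1))
E
python3 held.py 3
```

```text
{'time': 14.55, 'eef_pos': [0.5004, -0.1628, 0.1698], 'tool_rot': [-3.1407, 0.0015, -0.1332], 'opening': 0.0095, 'gripper_force': 62.6718, 'ft_force': [0.4456, -0.0685, -2.1132]}
tcp->slot tool [ 1.1  0.5 99.8] rot -0.13
27 803 x [25.5 42.8] y [-5.1  4.3] z 29.4 fit slope 0.1
44 4869 x [-4.6 50.3] y [-18.3  17.3] z 47.5 fit slope 0.4
```

Emit:
arm_command(
  jaw=[-1, -1, -1, -1, -1],
  xyz=[
    [1.8, 0.7, 0],
    [0, 0, 30],
    [0, 0, 30],
    [0, 0, 15],
    [0, 0, 0],
  ],
  rot=[
    [0, 0, 0],
    [0, 0, 0],
    [0, 0, 0],
    [0, 0, 0],
    [0, 0, 0],
  ],
)

```text
time: 15.1
eef_pos: [0.5009, -0.1603, 0.0934]
tool_rot: [-3.139, 0.005, -0.128]
ft_force: [-0.5, 0.9, -1.5]
opening: 0.0093
gripper_force: 62.4
```

Emit:
arm_command(
  jaw=[-1, -1, -1, -1, -1],
  xyz=[
    [0, 0, 5],
    [0, 0, 5],
    [0, 0, 5],
    [0, 0, 5],
    [0, 0, 4],
  ],
  rot=[
    [0, 0, 0],
    [0, 0, 0],
    [0, 0, 0],
    [0, 0, 0],
    [0, 0, 0],
  ],
)

```text
time: 15.6
eef_pos: [0.5027, -0.163, 0.0727]
tool_rot: [3.141, -0.001, -0.13]
ft_force: [-1.5, 0.0, -2.4]
opening: 0.0092
gripper_force: 62.9
```

```bash
python3 st.py
```

```text
{'time': 15.6, 'joints': [-0.5244, 0.4056, 1.8058, -0.0007, 0.929, 1.1768], 'eef_pos': [0.5027, -0.163, 0.0727], 'tool_rot': [3.1407, -0.0008, -0.13], 'opening': 0.0092, 'gripper_force': 62.9462, 'ft_force': [-1.4811, 0.0129, -2.4242], 'torque': [-0.0699, 0.473, -0.0197]}
```

Emit:
arm_command(
  jaw=[-1, -1, -1, -1],
  xyz=[
    [0, 0, 2],
    [0, 0, 2],
    [0, 0, 0],
    [0, 0, 0],
  ],
  rot=[
    [0, 0, 0],
    [0, 0, 0],
    [0, 0, 0],
    [0, 0, 0],
  ],
)

```text
time: 16.0
eef_pos: [0.5024, -0.1626, 0.0696]
tool_rot: [3.141, -0.0, -0.13]
ft_force: [-8.5, 4.3, 17.3]
opening: 0.0094
gripper_force: 65.3
```

Emit:
arm_command(
  jaw=[-1, -1, -1, -1],
  xyz=[
    [0, 0, 2],
    [0, 0, 0],
    [0, 0, 0],
    [0, 0, 0],
  ],
  rot=[
    [0, 0, 0],
    [0, 0, 0],
    [0, 0, 0],
    [0, 0, 0],
  ],
)

```text
time: 16.4
eef_pos: [0.5024, -0.1627, 0.0696]
tool_rot: [3.141, -0.001, -0.13]
ft_force: [-14.3, 5.6, 33.5]
opening: 0.0091
gripper_force: 67.9
```

Emit:
arm_command(
  jaw=[-1, -1, -1, -1],
  xyz=[
    [0, 0, 2],
    [0, 0, 0],
    [0, 0, 0],
    [0, 0, 0],
  ],
  rot=[
    [0, 0, 0],
    [0, 0, 0],
    [0, 0, 0],
    [0, 0, 0],
  ],
)

```text
time: 16.8
eef_pos: [0.5024, -0.1626, 0.0695]
tool_rot: [3.14, -0.002, -0.13]
ft_force: [-19.8, 7.7, 49.6]
opening: 0.0094
gripper_force: 70.5
```

Firm contact came at TCP 0.0695, so the underside is at 8 mm. I back off the load, release, rise and verify.

Emit:
arm_command(
  jaw=[-1, -0.2, -0.2, -0.2, -0.2],
  xyz=[
    [0, 0, -5],
    [0, 0, 0],
    [0, 0, 0],
    [0, 0, 0],
    [0, 0, -30],
  ],
  rot=[
    [0, 0, 0],
    [0, 0, 0],
    [0, 0, 0],
    [0, 0, 0],
    [0, 0, 0],
  ],
)

```text
time: 17.3
eef_pos: [0.5003, -0.1615, 0.0951]
tool_rot: [-3.138, 0.008, -0.131]
ft_force: [-0.5, 1.1, 0.1]
opening: 0.0347
gripper_force: 0.0
```

Emit:
arm_command(
  jaw=[0.3, 0.3, 0.3, 0.3, 0.3],
  xyz=[
    [0, 0, -45],
    [0, 0, -45],
    [0, 0, -45],
    [0, 0, -20],
    [0, 0, 0],
  ],
  rot=[
    [0, 0, 0],
    [0, 0, 0],
    [0, 0, 0],
    [0, 0, 0],
    [0, 0, 0],
  ],
)

```text
time: 17.8
eef_pos: [0.5046, -0.1638, 0.2571]
tool_rot: [3.139, -0.007, -0.13]
ft_force: [0.1, 0.6, -0.4]
opening: 0.0556
gripper_force: 0.0
```

```bash
cat > seat.py <<'E'
from h import *
SL=[(523,3.2),(515.7,-52.3),(508.5,-108),(501.3,-163.3)]
s=telemetry.sense(); print({k:np.round(s[k],4).tolist() for k in('time','eef_pos','tool_rot','opening')})
p=shot('wrist','seat_%d.png'%(s['time']*10)); w=cloud(p)
a=np.radians(-7.5)
for k,o in enumerate(SL):
  d=w[...,:2]*1000-np.array(o); x=d@[np.cos(a),np.sin(a)]; y=d@[-np.sin(a),np.cos(a)]
  for nm,m in (('top',(w[...,2]>.08)&(abs(x)<34)&(abs(y)<14)),('sh+',(abs(x-36)<6)&(abs(y)<4)),('sh-',(abs(x+36)<6)&(abs(y)<4)),('foot',(abs(abs(y)-12)<3)&(abs(x)<35)&(w[...,2]<.05))):
    if m.sum()>20: print(k,nm,m.sum(),'z',np.round(np.nanmedian(w[m][:,2])*1000,1),'x',np.round(np.median(x[m]),1),'y',np.round(np.median(y[m]),1))
E
python3 seat.py
```

```text
{'time': 17.8, 'eef_pos': [0.5046, -0.1638, 0.2571], 'tool_rot': [3.1388, -0.007, -0.1303], 'opening': 0.0556}
0 sh+ 82 z 8.3 x 36.1 y -0.0
0 sh- 68 z 8.2 x -36.1 y 0.2
0 foot 661 z 8.2 x 1.6 y -9.1
1 sh+ 76 z 8.2 x 36.0 y -0.3
1 sh- 71 z 8.1 x -35.6 y 0.2
1 foot 668 z 8.3 x 1.6 y 9.0
2 top 17429 z 316.6 x 13.4 y -3.3
2 sh+ 78 z 8.6 x 35.8 y -0.2
2 sh- 68 z 8.4 x -35.9 y 0.3
2 foot 669 z 8.3 x 1.3 y 9.0
3 top 14665 z 330.4 x 15.4 y 0.1
3 sh+ 83 z 40.1 x 35.5 y 0.0
3 foot 684 z 22.3 x 3.7 y -9.5
```

Slot 3 is seated, with the shoulder at 40.1 mm and the foot top at 22.3 mm. Next is the panel near (611,207).

Emit:
arm_command(
  jaw=[0.3, 0.3, 0.3, 0.3, 0.3],
  xyz=[
    [7.4, -47.5, 0],
    [7.4, -47.5, 0],
    [7.4, -47.5, 0],
    [7.4, -47.5, 0],
    [7.4, -47.5, 0],
  ],
  rot=[
    [0, 0, 0],
    [0, 0, 0],
    [0, 0, 0],
    [0, 0, 0],
    [0, 0, 0],
  ],
)

```text
time: 18.35
eef_pos: [0.5696, 0.0698, 0.2509]
tool_rot: [3.141, 0.004, -0.131]
ft_force: [0.5, -1.2, 1.0]
opening: 0.0553
gripper_force: 0.0
```

Emit:
arm_command(
  jaw=[0.3, 0.3, 0.3, 0.3, 0.3],
  xyz=[
    [7.4, -47.5, 0],
    [7.4, -47.5, 0],
    [7.4, -47.5, 0],
    [0, 0, 0],
    [0, 0, 0],
  ],
  rot=[
    [0, 0, 5],
    [0, 0, 5],
    [0, 0, 0],
    [0, 0, 0],
    [0, 0, 0],
  ],
)

```text
time: 18.85
eef_pos: [0.6217, 0.2029, 0.2501]
tool_rot: [3.139, 0.004, -0.302]
ft_force: [-0.3, -0.9, 0.9]
opening: 0.0557
gripper_force: 0.0
```

```bash
python3 pan.py
```

```text
{'time': 18.85, 'eef_pos': [0.6217, 0.2029, 0.2501], 'tool_rot': [3.1391, 0.0044, -0.3025]}
0.075 731 xy [612.  207.2] [11. 55.] yaw -17.8 z 0.084 tool [-10.1  -2.8 190.9]
0.075 827 xy [595.3 338.4] [12. 54.] yaw -10.9 z 0.0837 tool [ -65.3 -122.9  190.8]
0.018 507 xy [597.9 337.5] [11. 83.] yaw -10.0 z 0.029 tool [ -62.5 -122.8  190.8]
```

Emit:
arm_command(
  jaw=[0.3, 0.3, 0.3, 0.3, 0.3],
  xyz=[
    [-10, -2.6, 0],
    [0, 0, 30],
    [0, 0, 40],
    [0, 0, 40],
    [0, 0, 30],
  ],
  rot=[
    [0, 0, 0],
    [0, 0, 0.5],
    [0, 0, 0],
    [0, 0, 0],
    [0, 0, 0],
  ],
)

```text
time: 19.45
eef_pos: [0.6119, 0.2062, 0.1117]
tool_rot: [3.141, 0.002, -0.315]
ft_force: [-0.6, -0.3, 0.3]
opening: 0.0556
gripper_force: 0.0
```

Emit:
arm_command(
  jaw=[0.3, 0.3, 0.3, -1, -1],
  xyz=[
    [0, 0, 30],
    [0, 0, 20],
    [0, 0, 0],
    [0, 0, 0],
    [0, 0, 0],
  ],
  rot=[
    [0, 0, 0],
    [0, 0, 0],
    [0, 0, 0],
    [0, 0, 0],
    [0, 0, 0],
  ],
  force=60,
)

```text
time: 19.95
eef_pos: [0.6148, 0.2072, 0.0656]
tool_rot: [-3.14, -0.003, -0.314]
ft_force: [-0.4, 0.3, 0.1]
opening: 0.0273
gripper_force: 0.0
```

Emit:
arm_command(
  jaw=[-1, -1, -1, -1, -1],
  xyz=[
    [0, 0, 0],
    [0, 0, 0],
    [0, 0, 0],
    [0, 0, -10],
    [0, 0, 0],
  ],
  rot=[
    [0, 0, 0],
    [0, 0, 0],
    [0, 0, 0],
    [0, 0, 0],
    [0, 0, 0],
  ],
)

```text
time: 20.45
eef_pos: [0.6142, 0.2076, 0.0748]
tool_rot: [-3.141, -0.001, -0.314]
ft_force: [1.3, -0.8, -3.3]
opening: 0.009
gripper_force: 60.6
```

```bash
python3 st.py
```

```text
{'time': 20.45, 'joints': [0.1542, 0.5805, 1.4891, 0.0, 1.0705, 2.0385], 'eef_pos': [0.6142, 0.2076, 0.0748], 'tool_rot': [-3.1409, -0.0013, -0.3135], 'opening': 0.009, 'gripper_force': 60.5698, 'ft_force': [1.299, -0.8083, -3.3248], 'torque': [0.0138, -0.0941, -0.0418]}
```

Emit:
arm_command(
  jaw=[-1, -1, -1, -1, -1],
  xyz=[
    [0, 0, -25],
    [0, 0, -25],
    [0, 0, -25],
    [0, 0, -22],
    [0, 0, 0],
  ],
  rot=[
    [0, 0, 0],
    [0, 0, -5],
    [0, 0, -5.5],
    [0, 0, 0],
    [0, 0, 0],
  ],
)

```text
time: 20.95
eef_pos: [0.6156, 0.2078, 0.174]
tool_rot: [-3.14, -0.006, -0.13]
ft_force: [1.0, -0.0, -2.6]
opening: 0.0092
gripper_force: 60.7
```

Emit:
arm_command(
  jaw=[-1, -1, -1, -1, -1],
  xyz=[
    [-9, 46.5, 0],
    [-9, 46.5, 0],
    [-9, 46.5, 0],
    [-9, 46.5, 0],
    [-9, 46.5, 0],
  ],
  rot=[
    [0, 0, 0],
    [0, 0, 0],
    [0, 0, 0],
    [0, 0, 0],
    [0, 0, 0],
  ],
)

```text
time: 21.45
eef_pos: [0.5371, -0.0185, 0.1689]
tool_rot: [-3.141, 0.002, -0.13]
ft_force: [1.8, -0.8, -2.7]
opening: 0.0093
gripper_force: 60.9
```

Emit:
arm_command(
  jaw=[-1, -1, -1, -1, -1],
  xyz=[
    [-9, 46.5, 0],
    [-9, 46.5, 0],
    [0, 0, 0],
    [0, 0, 0],
    [0, 0, 0],
  ],
  rot=[
    [0, 0, 0],
    [0, 0, 0],
    [0, 0, 0],
    [0, 0, 0],
    [0, 0, 0],
  ],
)

```text
time: 21.95
eef_pos: [0.5086, -0.1062, 0.1696]
tool_rot: [-3.141, 0.001, -0.13]
ft_force: [-0.6, -0.1, -3.8]
opening: 0.0092
gripper_force: 61.4
```

```bash
python3 held.py 2
```

```text
{'time': 21.95, 'eef_pos': [0.5086, -0.1062, 0.1696], 'tool_rot': [-3.1405, 0.0015, -0.1304], 'opening': 0.0092, 'gripper_force': 61.3943, 'ft_force': [-0.5734, -0.0976, -3.7733]}
tcp->slot tool [ 0.2  1.9 99.6] rot 0.03
27 141 x [31.8 40.8] y [-4.5  4.4] z 32.6 fit slope -14.3
27 134 x [22.6 29.4] y [-4.7  5.1] z 32.1 fit slope -20.6
44 4421 x [-6.6 47.2] y [-17.7  17.8] z 51.2 fit slope -0.5
```

Emit:
arm_command(
  jaw=[-1, -1, -1, -1, -1],
  xyz=[
    [2.8, 1.9, 0],
    [0, 0, 30],
    [0, 0, 30],
    [0, 0, 12],
    [0, 0, 0],
  ],
  rot=[
    [0, 0, 0],
    [0, 0, 0],
    [0, 0, 0],
    [0, 0, 0],
    [0, 0, 0],
  ],
)

```text
time: 22.5
eef_pos: [0.5105, -0.1081, 0.0968]
tool_rot: [-3.14, 0.004, -0.129]
ft_force: [-1.5, 0.3, -3.3]
opening: 0.0091
gripper_force: 61.2
```

Emit:
arm_command(
  jaw=[-1, -1, -1, -1, -1],
  xyz=[
    [0, 0, 5],
    [0, 0, 5],
    [0, 0, 5],
    [0, 0, 5],
    [0, 0, 4],
  ],
  rot=[
    [0, 0, 0],
    [0, 0, 0],
    [0, 0, 0],
    [0, 0, 0],
    [0, 0, 0],
  ],
)

```text
time: 23.0
eef_pos: [0.5112, -0.1096, 0.0757]
tool_rot: [3.141, -0.0, -0.13]
ft_force: [-3.6, 0.0, -4.6]
opening: 0.0093
gripper_force: 61.3
```

Emit:
arm_command(
  jaw=[-1, -1, -1, -1],
  xyz=[
    [0, 0, 2],
    [0, 0, 2],
    [0, 0, 0],
    [0, 0, 0],
  ],
  rot=[
    [0, 0, 0],
    [0, 0, 0],
    [0, 0, 0],
    [0, 0, 0],
  ],
)

```text
time: 23.4
eef_pos: [0.511, -0.1096, 0.0734]
tool_rot: [3.141, -0.0, -0.13]
ft_force: [-13.1, 1.2, 23.3]
opening: 0.0093
gripper_force: 65.4
```

```bash
python3 st.py
```

```text
{'time': 23.4, 'joints': [-0.4243, 0.3965, 1.8189, -0.001, 0.9258, 1.2771], 'eef_pos': [0.511, -0.1096, 0.0734], 'tool_rot': [3.1407, -0.0001, -0.13], 'opening': 0.0093, 'gripper_force': 65.4214, 'ft_force': [-13.0785, 1.1676, 23.3439], 'torque': [0.453, 1.7162, -0.0048]}
```

Emit:
arm_command(
  jaw=[-1, -0.2, -0.2, -0.2, -0.2],
  xyz=[
    [0, 0, -3],
    [0, 0, 0],
    [0, 0, 0],
    [0, 0, 0],
    [0, 0, -30],
  ],
  rot=[
    [0, 0, 0],
    [0, 0, 0],
    [0, 0, 0],
    [0, 0, 0],
    [0, 0, 0],
  ],
)

```text
time: 23.9
eef_pos: [0.5094, -0.1085, 0.1007]
tool_rot: [-3.139, 0.007, -0.131]
ft_force: [1.2, 0.1, 0.2]
opening: 0.0341
gripper_force: 0.0
```

Emit:
arm_command(
  jaw=[-0.2, 0.3, 0.3, 0.3, 0.3],
  xyz=[
    [0, 0, -45],
    [0, 0, -45],
    [0, 0, -45],
    [0, 0, -15],
    [0, 0, 0],
  ],
  rot=[
    [0, 0, 0],
    [0, 0, 0],
    [0, 0, 0],
    [0, 0, 0],
    [0, 0, 0],
  ],
)

```text
time: 24.4
eef_pos: [0.5134, -0.1101, 0.2569]
tool_rot: [3.14, -0.007, -0.13]
ft_force: [-0.7, -0.4, -0.9]
opening: 0.0556
gripper_force: 0.0
```

```bash
python3 seat.py
```

```text
{'time': 24.4, 'eef_pos': [0.5134, -0.1101, 0.2569], 'tool_rot': [3.1396, -0.0071, -0.1302], 'opening': 0.0556}
0 sh+ 87 z 8.2 x 35.5 y 0.3
0 sh- 74 z 8.3 x -35.8 y 0.1
0 foot 659 z 8.3 x 1.1 y 9.1
1 top 17054 z 316.8 x 15.4 y -5.0
1 sh+ 90 z 8.2 x 36.5 y -0.2
1 sh- 70 z 8.3 x -35.8 y 0.1
1 foot 658 z 8.3 x 1.1 y 0.0
2 top 14732 z 330.2 x 17.1 y 0.1
2 sh+ 96 z 40.3 x 35.8 y 0.4
2 foot 676 z 22.3 x 2.9 y 9.4
3 top 18303 z 315.1 x 14.1 y 2.6
3 sh+ 87 z 40.4 x 36.1 y 0.3
3 sh- 24 z 40.3 x -39.3 y 2.4
3 foot 429 z 22.3 x 8.7 y 11.2
```

Slot 2 is seated as well. Next is the panel near (595,338).

Emit:
arm_command(
  jaw=[0.3, 0.3, 0.3, 0.3, 0.3],
  xyz=[
    [2, -45.5, 0],
    [2, -45.5, 0],
    [2, -45.5, 0],
    [2, -45.5, 0],
    [2, -45.5, 0],
  ],
  rot=[
    [0, 0, 0],
    [0, 0, 0],
    [0, 0, 0],
    [0, 0, 0],
    [0, 0, 0],
  ],
)

```text
time: 24.95
eef_pos: [0.5501, 0.1166, 0.2509]
tool_rot: [3.141, 0.004, -0.131]
ft_force: [0.5, 0.5, 0.7]
opening: 0.0555
gripper_force: 0.0
```

Emit:
arm_command(
  jaw=[0.3, 0.3, 0.3, 0.3, 0.3],
  xyz=[
    [2, -45.5, 0],
    [2, -45.5, 0],
    [2, -45.5, 0],
    [2, -45.5, 0],
    [2, -45.5, 0],
  ],
  rot=[
    [0, 0, 0],
    [0, 0, 0],
    [0, 0, 0],
    [0, 0, 0],
    [0, 0, 3.5],
  ],
)

```text
time: 25.45
eef_pos: [0.5897, 0.3408, 0.2503]
tool_rot: [3.139, 0.004, -0.192]
ft_force: [1.2, -0.9, -0.2]
opening: 0.0552
gripper_force: 0.0
```

Emit:
arm_command(
  jaw=[0.3, 0.3, 0.3],
  xyz=[
    [0, 0, 0],
    [0, 0, 0],
    [0, 0, 0],
  ],
  rot=[
    [0, 0, 0],
    [0, 0, 0],
    [0, 0, 0],
  ],
)

```text
time: 25.75
eef_pos: [0.59, 0.3382, 0.2516]
tool_rot: [3.139, 0.002, -0.192]
ft_force: [0.7, 0.2, 0.3]
opening: 0.0554
gripper_force: 0.0
```

```bash
python3 pan.py
```

```text
{'time': 25.75, 'eef_pos': [0.59, 0.3382, 0.2516], 'tool_rot': [3.1395, 0.0025, -0.1915]}
0.075 766 xy [594.9 338.6] [11. 54.] yaw -11.0 z 0.084 tool [  4.8  -1.9 192.3]
0.075 401 xy [435.8 362.7] [11. 41.] yaw -16.2 z 0.0839 tool [-156.1    4.8  192.6]
net 0.91 [0.423 0.367 0.042]
```

Emit:
arm_command(
  jaw=[0.3, 0.3, 0.3, 0.3, 0.3],
  xyz=[
    [3.5, -1.6, 0],
    [0, 0, 30],
    [0, 0, 40],
    [0, 0, 40],
    [0, 0, 30],
  ],
  rot=[
    [0, 0, 0],
    [0, 0, 0],
    [0, 0, 0],
    [0, 0, 0],
    [0, 0, 0],
  ],
)

```text
time: 26.35
eef_pos: [0.5938, 0.3387, 0.1114]
tool_rot: [3.141, 0.001, -0.193]
ft_force: [0.0, -0.2, 0.1]
opening: 0.0556
gripper_force: 0.0
```

Emit:
arm_command(
  jaw=[0.3, 0.3, 0.3, -1, -1],
  xyz=[
    [0, 0, 30],
    [0, 0, 22],
    [0, 0, 0],
    [0, 0, 0],
    [0, 0, 0],
  ],
  rot=[
    [0, 0, 0],
    [0, 0, 0],
    [0, 0, 0],
    [0, 0, 0],
    [0, 0, 0],
  ],
  force=60,
)

```text
time: 26.85
eef_pos: [0.5957, 0.3402, 0.0637]
tool_rot: [-3.14, -0.003, -0.192]
ft_force: [0.5, -0.1, 0.4]
opening: 0.0273
gripper_force: 0.0
```

Emit:
arm_command(
  jaw=[-1, -1, -1, -1, -1],
  xyz=[
    [0, 0, 0],
    [0, 0, 0],
    [0, 0, 0],
    [0, 0, -10],
    [0, 0, 0],
  ],
  rot=[
    [0, 0, 0],
    [0, 0, 0],
    [0, 0, 0],
    [0, 0, 0],
    [0, 0, 0],
  ],
)

```text
time: 27.35
eef_pos: [0.5947, 0.3404, 0.0729]
tool_rot: [-3.141, -0.001, -0.191]
ft_force: [0.9, 0.1, -2.6]
opening: 0.0094
gripper_force: 61.4
```

```bash
python3 st.py
```

```text
{'time': 27.35, 'joints': [0.3574, 0.6395, 1.3839, 0.0002, 1.1165, 2.1195], 'eef_pos': [0.5947, 0.3404, 0.0729], 'tool_rot': [-3.1405, -0.0014, -0.1913], 'opening': 0.0094, 'gripper_force': 61.4391, 'ft_force': [0.9179, 0.0708, -2.5693], 'torque': [0.018, 0.0099, 0.0458]}
```

Emit:
arm_command(
  jaw=[-1, -1, -1, -1, -1],
  xyz=[
    [0, 0, -25],
    [0, 0, -25],
    [0, 0, -25],
    [0, 0, -22],
    [-3, 44.4, 0],
  ],
  rot=[
    [0, 0, 0],
    [0, 0, -3.5],
    [0, 0, 0],
    [0, 0, 0],
    [0, 0, 0],
  ],
)

```text
time: 27.85
eef_pos: [0.5878, 0.301, 0.1725]
tool_rot: [-3.135, -0.008, -0.126]
ft_force: [1.1, -0.4, -1.9]
opening: 0.0092
gripper_force: 61.4
```

Emit:
arm_command(
  jaw=[-1, -1, -1, -1, -1],
  xyz=[
    [-3, 44.4, 0],
    [-3, 44.4, 0],
    [-3, 44.4, 0],
    [-3, 44.4, 0],
    [-3, 44.4, 0],
  ],
  rot=[
    [0, 0, 0],
    [0, 0, 0],
    [0, 0, 0],
    [0, 0, 0],
    [0, 0, 0],
  ],
)

```text
time: 28.35
eef_pos: [0.5408, 0.0768, 0.1684]
tool_rot: [3.142, 0.0, -0.13]
ft_force: [0.3, -1.1, -1.7]
opening: 0.0092
gripper_force: 61.4
```

Emit:
arm_command(
  jaw=[-1, -1, -1, -1, -1],
  xyz=[
    [-3, 44.4, 0],
    [-3, 44.4, 0],
    [-3, 44.4, 0],
    [0, 0, 0],
    [0, 0, 0],
  ],
  rot=[
    [0, 0, 0],
    [0, 0, 0],
    [0, 0, 0],
    [0, 0, 0],
    [0, 0, 0],
  ],
)

```text
time: 28.85
eef_pos: [0.5152, -0.0535, 0.1685]
tool_rot: [-3.141, 0.0, -0.133]
ft_force: [-0.3, 1.1, -2.6]
opening: 0.0093
gripper_force: 61.6
```

```bash
sed -i 's/(27,33),(44,54)/(27,36),(43,60)/' held.py; python3 held.py 1
```

```text
{'time': 28.85, 'eef_pos': [0.5152, -0.0535, 0.1685], 'tool_rot': [-3.1411, 0.0003, -0.1334], 'opening': 0.0093, 'gripper_force': 61.616, 'ft_force': [-0.3442, 1.083, -2.6149]}
tcp->slot tool [ 0.4 -1.3 98.5] rot -0.14
27 825 x [26.2 43.5] y [-4.7  4.8] z 31.1 fit slope -0.3
43 4874 x [-5.3 51.1] y [-17.7  17.7] z 49.2 fit slope -0.2
```

Emit:
arm_command(
  jaw=[-1, -1, -1, -1, -1],
  xyz=[
    [0.7, -1.3, 0],
    [0, 0, 30],
    [0, 0, 30],
    [0, 0, 12],
    [0, 0, 0],
  ],
  rot=[
    [0, 0, 0],
    [0, 0, 0],
    [0, 0, 0],
    [0, 0, 0],
    [0, 0, 0],
  ],
)

```text
time: 29.4
eef_pos: [0.5151, -0.0499, 0.0949]
tool_rot: [-3.141, 0.004, -0.129]
ft_force: [0.7, 0.2, -3.0]
opening: 0.0093
gripper_force: 61.5
```

Emit:
arm_command(
  jaw=[-1, -1, -1, -1, -1],
  xyz=[
    [0, 0, 5],
    [0, 0, 5],
    [0, 0, 5],
    [0, 0, 5],
    [0, 0, 4],
  ],
  rot=[
    [0, 0, 0],
    [0, 0, 0],
    [0, 0, 0],
    [0, 0, 0],
    [0, 0, 0],
  ],
)

```text
time: 29.9
eef_pos: [0.5163, -0.0515, 0.0736]
tool_rot: [3.141, -0.001, -0.13]
ft_force: [-1.5, 0.5, -3.3]
opening: 0.0091
gripper_force: 61.9
```

Emit:
arm_command(
  jaw=[-1, -1, -1, -1],
  xyz=[
    [0, 0, 2],
    [0, 0, 3],
    [0, 0, 0],
    [0, 0, 0],
  ],
  rot=[
    [0, 0, 0],
    [0, 0, 0],
    [0, 0, 0],
    [0, 0, 0],
  ],
)

```text
time: 30.3
eef_pos: [0.516, -0.0515, 0.0712]
tool_rot: [3.141, -0.001, -0.13]
ft_force: [-14.7, 2.7, 32.2]
opening: 0.0092
gripper_force: 66.8
```

```bash
python3 st.py
```

```text
{'time': 30.3, 'joints': [-0.3145, 0.3935, 1.8311, -0.0008, 0.9161, 1.3868], 'eef_pos': [0.516, -0.0515, 0.0712], 'tool_rot': [3.1408, -0.0007, -0.13], 'opening': 0.0092, 'gripper_force': 66.7664, 'ft_force': [-14.6929, 2.7419, 32.242], 'torque': [0.5111, 2.1197, 0.0157]}
```

Home. Release and rise.

Emit:
arm_command(
  jaw=[-1, -0.2, -0.2, -0.2, -0.2],
  xyz=[
    [0, 0, -3.5],
    [0, 0, 0],
    [0, 0, 0],
    [0, 0, 0],
    [0, 0, -30],
  ],
  rot=[
    [0, 0, 0],
    [0, 0, 0],
    [0, 0, 0],
    [0, 0, 0],
    [0, 0, 0],
  ],
)

```text
time: 30.8
eef_pos: [0.514, -0.0508, 0.098]
tool_rot: [-3.14, 0.007, -0.131]
ft_force: [0.3, 0.4, -0.8]
opening: 0.0341
gripper_force: 0.0
```

Emit:
arm_command(
  jaw=[-0.2, 0.3, 0.3, 0.3, 0.3],
  xyz=[
    [0, 0, -45],
    [0, 0, -45],
    [0, 0, -45],
    [0, 0, -15],
    [0, 0, 0],
  ],
  rot=[
    [0, 0, 0],
    [0, 0, 0],
    [0, 0, 0],
    [0, 0, 0],
    [0, 0, 0],
  ],
)

```text
time: 31.3
eef_pos: [0.5182, -0.052, 0.2541]
tool_rot: [3.14, -0.007, -0.13]
ft_force: [0.3, 0.3, -0.6]
opening: 0.0556
gripper_force: 0.0
```

```bash
python3 seat.py | grep -v top
```

```text
{'time': 31.3, 'eef_pos': [0.5182, -0.052, 0.2541], 'tool_rot': [3.1404, -0.0068, -0.1303], 'opening': 0.0556}
0 sh+ 82 z 8.3 x 36.0 y 0.4
0 sh- 73 z 8.3 x -36.0 y -0.1
0 foot 665 z 8.3 x 1.2 y 9.0
1 sh+ 95 z 40.3 x 36.7 y -0.9
1 foot 705 z 22.3 x 3.3 y -9.4
2 sh+ 118 z 40.0 x 35.9 y 0.8
2 sh- 83 z 39.8 x -37.2 y 2.3
2 foot 426 z 22.3 x 7.7 y 11.4
3 sh+ 86 z 40.2 x 36.0 y 0.2
3 sh- 65 z 40.3 x -37.0 y 0.9
3 foot 423 z 22.3 x 8.1 y 11.5
```

Three are seated. The last panel is near (429,364).

Emit:
arm_command(
  jaw=[0.3, 0.3, 0.3, 0.3, 0.3],
  xyz=[
    [-15.5, -44.5, 0],
    [-15.5, -44.5, 0],
    [-15.5, -44.5, 0],
    [-15.5, -44.5, 0],
    [-15.5, -44.5, 0],
  ],
  rot=[
    [0, 0, 0],
    [0, 0, 0],
    [0, 0, 0],
    [0, 0, 0],
    [0, 0, 0],
  ],
)

```text
time: 31.85
eef_pos: [0.4668, 0.1807, 0.2486]
tool_rot: [3.141, 0.004, -0.131]
ft_force: [1.6, -0.0, 0.1]
opening: 0.0555
gripper_force: 0.0
```

Emit:
arm_command(
  jaw=[0.3, 0.3, 0.3, 0.3, 0.3],
  xyz=[
    [-15.5, -44.5, 0],
    [-15.5, -44.5, 0],
    [-15.5, -44.5, 0],
    [-15.5, -44.5, 0],
    [0, 0, 0],
  ],
  rot=[
    [0, 0, 0],
    [0, 0, 0],
    [0, 0, 0],
    [0, 0, 4],
    [0, 0, 4.5],
  ],
)

```text
time: 32.35
eef_pos: [0.4272, 0.3685, 0.248]
tool_rot: [3.141, 0.004, -0.276]
ft_force: [0.6, 0.2, 0.9]
opening: 0.0553
gripper_force: 0.0
```

Emit:
arm_command(
  jaw=[0.3, 0.3, 0.3],
  xyz=[
    [0, 0, 0],
    [0, 0, 0],
    [0, 0, 0],
  ],
  rot=[
    [0, 0, 0],
    [0, 0, 0],
    [0, 0, 0],
  ],
)

```text
time: 32.65
eef_pos: [0.4302, 0.3627, 0.2501]
tool_rot: [3.14, 0.001, -0.279]
ft_force: [0.2, 0.1, -0.8]
opening: 0.0554
gripper_force: 0.0
```

```bash
python3 pan.py
```

```text
{'time': 32.65, 'eef_pos': [0.4302, 0.3627, 0.2501], 'tool_rot': [3.1402, 0.0012, -0.2787]}
0.075 747 xy [429.1 364.1] [12. 53.] yaw -15.8 z 0.084 tool [ -1.5  -1.2 190.5]
net 0.64 [0.427 0.365 0.042]
```

Emit:
arm_command(
  jaw=[0.3, 0.3, 0.3, 0.3, 0.3],
  xyz=[
    [-2.5, -1, 0],
    [0, 0, 30],
    [0, 0, 40],
    [0, 0, 40],
    [0, 0, 30],
  ],
  rot=[
    [0, 0, 0],
    [0, 0, 0],
    [0, 0, 0],
    [0, 0, 0],
    [0, 0, 0],
  ],
)

```text
time: 33.25
eef_pos: [0.4273, 0.3647, 0.1091]
tool_rot: [3.141, 0.001, -0.279]
ft_force: [0.5, 0.6, -0.0]
opening: 0.0552
gripper_force: 0.0
```

Emit:
arm_command(
  jaw=[0.3, 0.3, 0.3, -1, -1],
  xyz=[
    [0, 0, 30],
    [0, 0, 20],
    [0, 0, 0],
    [0, 0, 0],
    [0, 0, 0],
  ],
  rot=[
    [0, 0, 0],
    [0, 0, 0],
    [0, 0, 0],
    [0, 0, 0],
    [0, 0, 0],
  ],
  force=60,
)

```text
time: 33.75
eef_pos: [0.4291, 0.3659, 0.0627]
tool_rot: [-3.14, -0.002, -0.279]
ft_force: [0.3, 0.3, 0.6]
opening: 0.0271
gripper_force: 0.0
```

Emit:
arm_command(
  jaw=[-1, -1, -1, -1, -1],
  xyz=[
    [0, 0, 0],
    [0, 0, 0],
    [0, 0, 0],
    [0, 0, -10],
    [0, 0, 0],
  ],
  rot=[
    [0, 0, 0],
    [0, 0, 0],
    [0, 0, 0],
    [0, 0, 0],
    [0, 0, 0],
  ],
)

```text
time: 34.25
eef_pos: [0.4284, 0.3658, 0.0722]
tool_rot: [-3.14, -0.001, -0.279]
ft_force: [0.1, 0.3, -2.8]
opening: 0.0093
gripper_force: 62.0
```

```bash
python3 st.py
```

```text
{'time': 34.25, 'joints': [0.5087, 0.4571, 1.7191, 0.0001, 0.9638, 2.3581], 'eef_pos': [0.4284, 0.3658, 0.0722], 'tool_rot': [-3.1404, -0.0011, -0.2786], 'opening': 0.0093, 'gripper_force': 62.0226, 'ft_force': [0.0633, 0.2673, -2.7881], 'torque': [0.0772, -0.0352, -0.0005]}
```

Emit:
arm_command(
  jaw=[-1, -1, -1, -1, -1],
  xyz=[
    [0, 0, -25],
    [0, 0, -25],
    [0, 0, -25],
    [0, 0, -22],
    [0, 0, 0],
  ],
  rot=[
    [0, 0, 0],
    [0, 0, -4.2],
    [0, 0, -4.3],
    [0, 0, 0],
    [0, 0, 0],
  ],
)

```text
time: 34.75
eef_pos: [0.4296, 0.3665, 0.1711]
tool_rot: [-3.138, -0.005, -0.13]
ft_force: [0.6, -0.4, -3.7]
opening: 0.0089
gripper_force: 62.1
```

Emit:
arm_command(
  jaw=[-1, -1, -1, -1, -1],
  xyz=[
    [17.7, 43.4, 0],
    [17.7, 43.4, 0],
    [17.7, 43.4, 0],
    [17.7, 43.4, 0],
    [17.7, 43.4, 0],
  ],
  rot=[
    [0, 0, 0],
    [0, 0, 0],
    [0, 0, 0],
    [0, 0, 0],
    [0, 0, 0],
  ],
)

```text
time: 35.25
eef_pos: [0.4868, 0.1371, 0.1665]
tool_rot: [3.141, 0.002, -0.13]
ft_force: [0.7, 0.7, -2.6]
opening: 0.0095
gripper_force: 61.9
```

Emit:
arm_command(
  jaw=[-1, -1, -1, -1, -1],
  xyz=[
    [17.7, 43.4, 0],
    [17.7, 43.4, 0],
    [17.7, 43.4, 0],
    [0, 0, 0],
    [0, 0, 0],
  ],
  rot=[
    [0, 0, 0],
    [0, 0, 0],
    [0, 0, 0],
    [0, 0, 0],
    [0, 0, 0],
  ],
)

```text
time: 35.75
eef_pos: [0.5226, 0.0017, 0.1664]
tool_rot: [-3.141, 0.003, -0.134]
ft_force: [0.3, 0.2, -3.4]
opening: 0.0093
gripper_force: 62.3
```

```bash
python3 held.py 0
```

```text
{'time': 35.75, 'eef_pos': [0.5226, 0.0017, 0.1664], 'tool_rot': [-3.1411, 0.0027, -0.1338], 'opening': 0.0093, 'gripper_force': 62.3003, 'ft_force': [0.3026, 0.1664, -3.3884]}
tcp->slot tool [ 0.5 -1.5 96.4] rot -0.17
27 823 x [26.8 44.1] y [-4.7  4.8] z 30.2 fit slope -0.5
43 4951 x [-4.9 51.7] y [-17.8  17.7] z 48.2 fit slope -0.3
```

Emit:
arm_command(
  jaw=[-1, -1, -1, -1, -1],
  xyz=[
    [0.3, -1.5, 0],
    [0, 0, 30],
    [0, 0, 30],
    [0, 0, 11],
    [0, 0, 0],
  ],
  rot=[
    [0, 0, 0],
    [0, 0, 0],
    [0, 0, 0],
    [0, 0, 0],
    [0, 0, 0],
  ],
)

```text
time: 36.3
eef_pos: [0.5221, 0.0057, 0.0955]
tool_rot: [-3.141, 0.004, -0.129]
ft_force: [0.6, -0.1, -3.2]
opening: 0.0092
gripper_force: 62.0
```

Emit:
arm_command(
  jaw=[-1, -1, -1, -1, -1],
  xyz=[
    [0, 0, 5],
    [0, 0, 5],
    [0, 0, 5],
    [0, 0, 5],
    [0, 0, 3.5],
  ],
  rot=[
    [0, 0, 0],
    [0, 0, 0],
    [0, 0, 0],
    [0, 0, 0],
    [0, 0, 0],
  ],
)

```text
time: 36.8
eef_pos: [0.5232, 0.0044, 0.0768]
tool_rot: [3.141, -0.0, -0.13]
ft_force: [-15.6, 2.9, 28.3]
opening: 0.0089
gripper_force: 67.0
```

Emit:
arm_command(
  jaw=[-1, -1, -1, -1],
  xyz=[
    [0, 0, 2],
    [0, 0, 2.5],
    [0, 0, 0],
    [0, 0, 0],
  ],
  rot=[
    [0, 0, 0],
    [0, 0, 0],
    [0, 0, 0],
    [0, 0, 0],
  ],
)

```text
time: 37.2
eef_pos: [0.5236, 0.0044, 0.0758]
tool_rot: [3.141, -0.003, -0.13]
ft_force: [-23.1, 2.9, 53.5]
opening: 0.009
gripper_force: 70.9
```

```bash
python3 st.py
```

```text
{'time': 37.2, 'joints': [-0.2045, 0.3933, 1.8163, -0.0007, 0.9292, 1.4962], 'eef_pos': [0.5236, 0.0044, 0.0758], 'tool_rot': [3.1409, -0.0028, -0.1295], 'opening': 0.009, 'gripper_force': 70.893, 'ft_force': [-23.0565, 2.9215, 53.4648], 'torque': [0.3716, 3.1118, -0.0028]}
```

The panel stopped 5.5 mm high, so I back off the load and look.

Emit:
arm_command(
  jaw=[-1, -1, -1],
  xyz=[
    [0, 0, -6],
    [0, 0, 0],
    [0, 0, 0],
  ],
  rot=[
    [0, 0, 0],
    [0, 0, 0],
    [0, 0, 0],
  ],
)

```text
time: 37.5
eef_pos: [0.5231, 0.0045, 0.078]
tool_rot: [3.142, -0.001, -0.13]
ft_force: [-11.0, 2.9, 19.9]
opening: 0.0094
gripper_force: 65.6
```

```bash
python3 held.py 0; python3 - <<'E'
import cv2,glob,os
f=max(glob.glob('pics/held_*'),key=os.path.getmtime); print(f)
cv2.imwrite('pics/stuck.png',cv2.imread(f))
E
```

```text
{'time': 37.5, 'eef_pos': [0.5231, 0.0045, 0.078], 'tool_rot': [3.1416, -0.0007, -0.13], 'opening': 0.0094, 'gripper_force': 65.5508, 'ft_force': [-11.0155, 2.9215, 19.883]}
tcp->slot tool [0.  1.4 8. ] rot 0.05
27 117 x [48.6 50.6] y [-4.9  4.8] z 31.3 fit slope 22.6
43 279 x [59.4 63. ] y [-14.6   9. ] z 52.9 fit slope 42.4
43 654 x [-36.7  49.5] y [38.2 40. ] z 56.0 fit slope 0.1
43 3596 x [-25.3  37.3] y [-34.4  -7.6] z 53.3 fit slope 4.3
43 2795 x [-28.7  37.3] y [21.2 36.3] z 53.9 fit slope -2.5
43 998 x [-7.  27.4] y [ 6.8 17.8] z 45.4 fit slope -4.8
43 75 x [-67.6 -64.9] y [ 8.8 11.5] z 50.6 fit slope -8.0
pics/held_375.png
```

View pics/stuck.png

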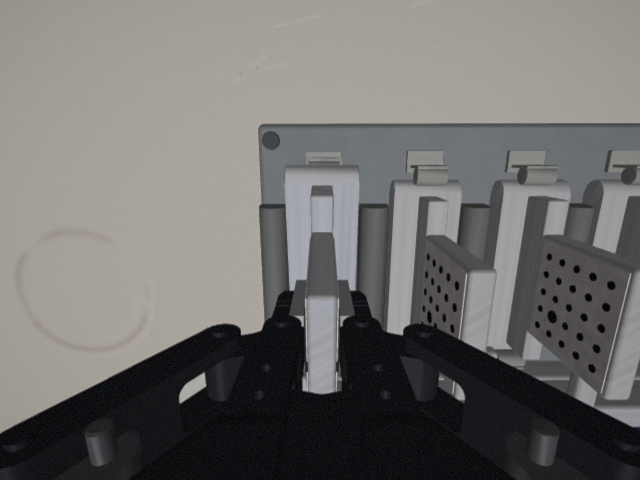

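The foot's far end, at (322,168), now sits over the far clip. The panel has slid about 6.5 mm along tool +x in the grip, which fits a slackened grip. I lift it clear and re-measure.

Emit:
arm_command(
  jaw=[-1, -1, -1, -1, -1],
  xyz=[
    [0, 0, -30],
    [0, 0, -40],
    [0, 0, -25],
    [0, 0, 0],
    [0, 0, 0],
  ],
  rot=[
    [0, 0, 0],
    [0, 0, 0],
    [0, 0, 0],
    [0, 0, 0],
    [0, 0, 0],
  ],
)

```text
time: 38.05
eef_pos: [0.5239, 0.0042, 0.1704]
tool_rot: [3.142, -0.002, -0.13]
ft_force: [0.4, 0.6, -4.4]
opening: 0.0092
gripper_force: 62.5
```

```bash
cat >> held.py <<'E'
q=c[ok&(c[...,2]>27)&(c[...,2]<60)&(abs(c[...,1])<16)&(abs(c[...,1])>8)]
b=np.arange(0,55,8); print('foot profile',[(int(x),round(float(np.median(q[(q[:,0]>x)&(q[:,0]<x+8)][:,2])),1)) for x in b if ((q[:,0]>x)&(q[:,0]<x+8)).sum()>20])
E
python3 held.py 0
```

```text
{'time': 38.05, 'eef_pos': [0.5239, 0.0042, 0.1704], 'tool_rot': [3.1415, -0.0016, -0.1305], 'opening': 0.0092, 'gripper_force': 62.5262, 'ft_force': [0.4138, 0.6124, -4.3733]}
tcp->slot tool [ -0.9   1.1 100.4] rot 0.02
27 117 x [48.5 50.5] y [-5.   4.7] z 31.7 fit slope 16.4
43 147 x [58.9 59.9] y [-17.  17.] z 44.1 fit slope -18.3
43 1065 x [-6.8 29.5] y [ 6.3 17.8] z 45.3 fit slope -4.7
43 1053 x [-6.7 28.5] y [-18.1  -6.6] z 45.3 fit slope 5.1
foot profile [(0, 46.9), (8, 45.6), (16, 44.2), (24, 42.9), (32, 41.5), (40, 40.2), (48, 39.1)]
```

The panel has pitched about 9.5° in the grip, far end up. I tilt the tool by -9.5° about its y axis to level the foot and re-measure in a level frame.

Emit:
arm_command(
  jaw=[-1, -1, -1, -1, -1],
  xyz=[
    [0, 0, 0],
    [0, 0, 0],
    [0, 0, 0],
    [0, 0, 0],
    [0, 0, 0],
  ],
  rot=[
    [0, -4.8, 0],
    [0, -4.7, 0],
    [0, 0, 0],
    [0, 0, 0],
    [0, 0, 0],
  ],
)

```text
time: 38.6
eef_pos: [0.5228, 0.0045, 0.1691]
tool_rot: [-3.141, 0.167, -0.13]
ft_force: [-0.9, -0.4, -2.8]
opening: 0.0091
gripper_force: 62.3
```

```bash
cat > held2.py <<'E'
from h import *
SL0=np.array([523,3.2])
s=telemetry.sense(); print({k:np.round(s[k],4).tolist() for k in('time','joints','eef_pos','tool_rot','opening','ft_force')})
p=shot('wrist','h2_%d.png'%(s['time']*10)); w=cloud(p)*1000
a=np.radians(-7.5); d=w[...,:2]-SL0; x=d@[np.cos(a),np.sin(a)]; y=d@[-np.sin(a),np.cos(a)]; z=w[...,2]
t=np.array(s['eef_pos'])*1000; dt=t[:2]-SL0; print('tcp in slot frame',np.round([dt@[np.cos(a),np.sin(a)],dt@[-np.sin(a),np.cos(a)]],1))
lvl=t[2]
ok=(abs(y)<22)&(abs(x)<75)&(z<lvl-25)&(z>lvl-70)
ft=ok&(abs(y)>7)&(abs(y)<16); A=np.c_[x[ft],y[ft],np.ones(ft.sum())]
m=(ft)&(z<lvl-40)
b=np.arange(-24,64,8); print('foot',[(int(k),round(float(np.median(z[m&(x>k)&(x<k+8)])),1)) for k in b if (m&(x>k)&(x<k+8)).sum()>20])
fz=np.median(z[m&(x>0)&(x<40)]); f=ok&(z<fz+2)&(z>fz-5); print('foot top',fz,'x',np.nanpercentile(x[f],[1,99]).round(1),'y',np.nanpercentile(y[f],[1,99]).round(1))
sh=ok&(abs(y)<4)&(x>25)&(z>fz+13)&(z<fz+23); print('shoulder n',sh.sum(),'z',np.median(z[sh]).round(1),'x',np.nanpercentile(x[sh],[1,99]).round(1),'y',np.round(np.median(y[sh]),1))
E
python3 held2.py
```

```text
{'time': 38.6, 'joints': [-0.1978, 0.376, 1.5835, -0.0113, 1.3483, 1.5068], 'eef_pos': [0.5228, 0.0045, 0.1691], 'tool_rot': [-3.1414, 0.1665, -0.1303], 'opening': 0.0091, 'ft_force': [-0.8573, -0.3726, -2.8369]}
tcp in slot frame [-0.3  1.2]
foot [(-16, 122.5), (-8, 122.4), (0, 122.3), (8, 122.4), (16, 122.4), (24, 122.4), (32, 122.4), (40, 122.2), (48, 119.3)]
foot top 122.39645627741979 x [-12.7  50.7] y [-16.4  19.1]
shoulder n 727 z 140.4 x [26.  43.5] y 0.3
```

The foot is now level, with the top at 122.4 mm along its whole length, and nearly centred. I descend along world -z.

Emit:
arm_command(
  jaw=[-1, -1, -1, -1, -1],
  xyz=[
    [0.6, 1.1, 0],
    [5, 0, 29.6],
    [5, 0, 29.6],
    [2, 0, 11.8],
    [0, 0, 0],
  ],
  rot=[
    [0, 0, 0],
    [0, 0, 0],
    [0, 0, 0],
    [0, 0, 0],
    [0, 0, 0],
  ],
  force=80,
)

```text
time: 39.15
eef_pos: [0.5229, 0.0033, 0.0967]
tool_rot: [-3.141, 0.169, -0.13]
ft_force: [0.9, 0.1, -3.4]
opening: 0.0094
gripper_force: 79.7
```

Emit:
arm_command(
  jaw=[-1, -1, -1, -1, -1],
  xyz=[
    [0.8, 0, 4.9],
    [0.8, 0, 4.9],
    [0.8, 0, 4.9],
    [0, 0, 0],
    [0, 0, 0],
  ],
  rot=[
    [0, 0, 0],
    [0, 0, 0],
    [0, 0, 0],
    [0, 0, 0],
    [0, 0, 0],
  ],
)

```text
time: 39.65
eef_pos: [0.5234, 0.0032, 0.0835]
tool_rot: [3.141, 0.167, -0.13]
ft_force: [-5.0, 0.4, 2.7]
opening: 0.0088
gripper_force: 80.3
```

```bash
python3 held2.py
```

```text
{'time': 39.65, 'joints': [-0.1996, 0.4725, 1.6715, -0.0127, 1.1645, 1.5075], 'eef_pos': [0.5234, 0.0032, 0.0835], 'tool_rot': [3.1415, 0.1672, -0.1303], 'opening': 0.0088, 'ft_force': [-5.0023, 0.386, 2.6726]}
tcp in slot frame [0.4 0. ]
foot [(-16, 36.8), (-8, 36.8), (0, 36.8), (8, 36.8), (16, 36.8), (24, 36.8), (32, 36.7), (40, 36.6), (48, 33.8), (56, 25.6)]
foot top 36.75198718209924 x [-12.5  51.3] y [-17.6  17.9]
shoulder n 776 z 54.7 x [26.7 44.2] y 0.0
```

Emit:
arm_command(
  jaw=[-1, -1, -1, -1, -1],
  xyz=[
    [0.5, 0, 4.9],
    [0.7, 0, 4.9],
    [0.8, 0, 4.5],
    [0, 0, 0],
    [0, 0, 0],
  ],
  rot=[
    [0, 0, 0],
    [0, 0, 0],
    [0, 0, 0],
    [0, 0, 0],
    [0, 0, 0],
  ],
)

```text
time: 40.2
eef_pos: [0.5232, 0.0033, 0.0691]
tool_rot: [-3.142, 0.167, -0.13]
ft_force: [-5.5, 0.6, 6.2]
opening: 0.009
gripper_force: 80.7
```

```bash
python3 held2.py
```

```text
{'time': 40.2, 'joints': [-0.1996, 0.4907, 1.6843, -0.0127, 1.1333, 1.5078], 'eef_pos': [0.5232, 0.0033, 0.0691], 'tool_rot': [-3.1415, 0.1671, -0.1303], 'opening': 0.009, 'ft_force': [-5.534, 0.6221, 6.2209]}
tcp in slot frame [0.2 0.1]
foot [(-16, 22.3), (-8, 22.3), (0, 22.3), (8, 22.3), (16, 22.3), (24, 22.3), (32, 22.3), (40, 22.1), (48, 16.8), (56, 8.9)]
foot top 22.301828051662255 x [-14.5  59.3] y [-21.7  21.7]
shoulder n 766 z 40.3 x [26.5 44. ] y 0.1
```

Emit:
arm_command(
  jaw=[-1, -1, -1, -1, -0.2],
  xyz=[
    [0.3, 0, 2],
    [0, 0, 0],
    [-0.3, 0, -2.5],
    [0, 0, 0],
    [0, 0, 0],
  ],
  rot=[
    [0, 0, 0],
    [0, 0, 0],
    [0, 0, 0],
    [0, 0, 0],
    [0, 0, 0],
  ],
)

```text
time: 40.75
eef_pos: [0.525, 0.0029, 0.0692]
tool_rot: [3.142, 0.163, -0.131]
ft_force: [-0.7, -0.1, 0.2]
opening: 0.0226
gripper_force: 0.0
```

Emit:
arm_command(
  jaw=[-0.2, -0.2, -0.2, -0.2, -0.2],
  xyz=[
    [0, 0, 0],
    [0, 0, 0],
    [-5, 0, -30],
    [-5, 0, -30],
    [-8, 0, -45],
  ],
  rot=[
    [0, 0, 0],
    [0, 0, 0],
    [0, 0, 0],
    [0, 0, 0],
    [0, 0, 0],
  ],
)

```text
time: 41.25
eef_pos: [0.5227, 0.0032, 0.1751]
tool_rot: [-3.141, 0.169, -0.131]
ft_force: [0.4, 0.1, 0.2]
opening: 0.034
gripper_force: 0.0
```

Emit:
arm_command(
  jaw=[0.3, 0.3, 0.3, 0.3, 0.3],
  xyz=[
    [-8, 0, -45],
    [0, 0, -30],
    [0, 0, 0],
    [0, 0, 0],
    [0, 0, 0],
  ],
  rot=[
    [0, 4.8, 0],
    [0, 4.7, 0],
    [0, 0, 0],
    [0, 0, 0],
    [0, 0, 0],
  ],
)

```text
time: 41.75
eef_pos: [0.5251, 0.0029, 0.25]
tool_rot: [-3.142, 0.002, -0.131]
ft_force: [-0.5, -0.4, -0.2]
opening: 0.0554
gripper_force: 0.0
```

```bash
python3 seat.py | grep -v top
```

```text
{'time': 41.75, 'eef_pos': [0.5251, 0.0029, 0.25], 'tool_rot': [-3.1415, 0.0025, -0.1305], 'opening': 0.0554}
0 sh+ 103 z 40.4 x 35.9 y 0.6
0 foot 725 z 22.3 x 1.0 y 9.2
1 sh+ 97 z 40.3 x 35.9 y 0.1
1 sh- 34 z 40.1 x -38.6 y 1.9
1 foot 454 z 22.3 x 8.1 y 11.3
2 sh+ 152 z 39.9 x 36.3 y 2.3
2 sh- 132 z 39.6 x -36.2 y 2.8
2 foot 400 z 22.4 x 4.6 y 11.8
3 sh+ 84 z 40.4 x 35.5 y 0.2
3 sh- 73 z 40.2 x -36.2 y 0.6
3 foot 390 z 22.4 x 4.4 y 11.8
```

All four panels are seated. Next I go back to the knob.

Emit:
arm_command(
  jaw=[0.3, 0.3, 0.3, 0.3, 0.3],
  xyz=[
    [-7, 45, 0],
    [-7, 45, 0],
    [-7, 45, 0],
    [-7, 45, 0],
    [-7, 45, 0],
  ],
  rot=[
    [0, 0, 0],
    [0, 0, 0],
    [0, 0, 0],
    [0, 0, 0],
    [0, 0, 0],
  ],
)

```text
time: 42.3
eef_pos: [0.4606, -0.2171, 0.2495]
tool_rot: [-3.14, 0.003, -0.13]
ft_force: [1.1, -0.6, 0.5]
opening: 0.0555
gripper_force: 0.0
```

Emit:
arm_command(
  jaw=[0.3, 0.3, 0.3, 0.3, 0.3],
  xyz=[
    [-7, 45, 0],
    [0, 0, 10],
    [0, 0, 10],
    [0, 0, 10],
    [0, 0, 10],
  ],
  rot=[
    [0, 0, 0],
    [0, 0, 8.5],
    [0, 0, 8.5],
    [0, 0, 8.5],
    [0, 0, 8.5],
  ],
)

```text
time: 42.8
eef_pos: [0.4482, -0.2594, 0.2088]
tool_rot: [-3.142, 0.004, -0.731]
ft_force: [-0.6, 0.2, -0.7]
opening: 0.0554
gripper_force: 0.0
```

Emit:
arm_command(
  jaw=[0.3, 0.3, 0.3, 0.3, 0.3],
  xyz=[
    [0, 0, 0],
    [0, 0, 0],
    [0, 0, 0],
    [0, 0, 0],
    [0, 0, 0],
  ],
  rot=[
    [0, 0, 8.5],
    [0, 0, 8.5],
    [0, 0, 0],
    [0, 0, 0],
    [0, 0, 0],
  ],
)

```text
time: 43.3
eef_pos: [0.4486, -0.2593, 0.2106]
tool_rot: [3.141, 0.001, -1.018]
ft_force: [-1.0, 1.3, -0.3]
opening: 0.0552
gripper_force: 0.0
```

```bash
python3 knob.py
```

```text
{'time': 43.3, 'joints': [-0.7395, 0.2318, 1.6665, -0.0, 1.2446, 1.8489], 'eef_pos': [0.4486, -0.2593, 0.2106], 'tool_rot': [3.1412, 0.0013, -1.0176], 'opening': 0.0552}
0.74 [0.517 0.499] [ 0.4414 -0.2594  0.069 ]
0.48 [0.193 0.859] [ 0.5183 -0.0142  0.069 ]
[328. 241.] 924 [ 444. -259.] [14. 42.] 33.4 0.0805 tool mm [ -3.2   4.1 136. ]
[199. 292.] 509 [ 511. -169.] [ 3. 34.] 83.2 0.0816 tool mm [ -44.5 -100.3  136. ]
[161. 332.] 288 [ 521. -117.] [ 3. 27.] 86.2 0.0781 tool mm [ -83.3 -136.3  136. ]
```

Emit:
arm_command(
  jaw=[0.3, 0.3, 0.3, 0.3, 0.3],
  xyz=[
    [-3, 4.3, 0],
    [0, 0, 40],
    [0, 0, 40],
    [0, 0, 40],
    [0, 0, 14],
  ],
  rot=[
    [0, 0, -1.7],
    [0, 0, 0],
    [0, 0, 0],
    [0, 0, 0],
    [0, 0, 0],
  ],
)

```text
time: 43.9
eef_pos: [0.4415, -0.2573, 0.0737]
tool_rot: [3.14, 0.006, -0.99]
ft_force: [-0.1, 0.5, 0.1]
opening: 0.0554
gripper_force: 0.0
```

Emit:
arm_command(
  jaw=[0.3, 0.3, -1, -1, -1],
  xyz=[
    [0, 0, 0],
    [0, 0, 0],
    [0, 0, 0],
    [0, 0, 0],
    [0, 0, 0],
  ],
  rot=[
    [0, 0, 0],
    [0, 0, 0],
    [0, 0, 0],
    [0, 0, 0],
    [0, 0, 0],
  ],
  force=40,
)

```text
time: 44.4
eef_pos: [0.4435, -0.2601, 0.0785]
tool_rot: [3.14, -0.002, -0.99]
ft_force: [-11.9, -6.8, 14.8]
opening: 0.0131
gripper_force: 44.4
```

Emit:
arm_command(
  jaw=[-1, -1, -1],
  xyz=[
    [0, 0, 0],
    [0, 0, 0],
    [0, 0, 0],
  ],
  rot=[
    [0, 0, 0],
    [0, 0, 0],
    [0, 0, 0],
  ],
)

```text
time: 44.7
eef_pos: [0.4433, -0.2602, 0.0787]
tool_rot: [3.14, -0.002, -0.99]
ft_force: [-4.1, -2.5, 6.0]
opening: 0.0132
gripper_force: 42.5
```

```bash
cat > cl.py <<'E'
from h import *
s=telemetry.sense(); yaw=s['tool_rot'][2]; a=-np.radians(7.5); out=[]
for i in range(30):
    y=yaw+np.radians(8)*(i+.5); t=7*np.radians(8)*np.array([-np.sin(a),np.cos(a)])
    out.append([round(float(t@[np.cos(y),np.sin(y)]),1),round(float(t@[np.sin(y),-np.cos(y)]),1)])
print(out)
E
python3 st.py; python3 cl.py
```

```text
{'time': 44.7, 'joints': [-0.7469, 0.3757, 1.8362, -0.002, 0.9278, 1.8153], 'eef_pos': [0.4433, -0.2602, 0.0787], 'tool_rot': [3.1405, -0.0023, -0.9902], 'opening': 0.0132, 'gripper_force': 42.4797, 'ft_force': [-4.0623, -2.4919, 6.0068], 'torque': [-0.2759, 0.6473, 0.0492]}
[[-0.7, -0.7], [-0.6, -0.8], [-0.5, -0.9], [-0.4, -0.9], [-0.2, -1.0], [-0.1, -1.0], [0.0, -1.0], [0.2, -1.0], [0.3, -0.9], [0.4, -0.9], [0.6, -0.8], [0.7, -0.7], [0.8, -0.6], [0.8, -0.5], [0.9, -0.4], [0.9, -0.3], [1.0, -0.1], [1.0, 0.0], [1.0, 0.1], [0.9, 0.3], [0.9, 0.4], [0.8, 0.5], [0.7, 0.6], [0.6, 0.7], [0.5, 0.8], [0.4, 0.9], [0.3, 0.9], [0.2, 1.0], [0.0, 1.0], [-0.1, 1.0]]
```

Emit:
arm_command(
  jaw=[-1, -1, -1, -1, -1],
  xyz=[
    [-0.7, -0.7, 0],
    [-0.6, -0.8, 0],
    [-0.5, -0.9, 0],
    [-0.4, -0.9, 0],
    [-0.2, -1, 0],
  ],
  rot=[
    [0, 0, -8],
    [0, 0, -8],
    [0, 0, -8],
    [0, 0, -8],
    [0, 0, -8],
  ],
)

```text
time: 45.2
eef_pos: [0.4447, -0.2541, 0.0786]
tool_rot: [3.141, -0.001, -0.287]
ft_force: [-1.9, 2.6, 6.5]
opening: 0.0129
gripper_force: 42.6
```

Emit:
arm_command(
  jaw=[-1, -1, -1, -1, -1],
  xyz=[
    [-0.1, -1, 0],
    [0, -1, 0],
    [0.2, -1, 0],
    [0.3, -0.9, 0],
    [0.4, -0.9, 0],
  ],
  rot=[
    [0, 0, -8],
    [0, 0, -8],
    [0, 0, -8],
    [0, 0, -8],
    [0, 0, -8],
  ],
)

```text
time: 45.7
eef_pos: [0.4452, -0.2479, 0.0786]
tool_rot: [-3.14, -0.001, 0.411]
ft_force: [-2.3, 5.9, 11.4]
opening: 0.0132
gripper_force: 43.1
```

```bash
python3 st.py
```

```text
{'time': 45.7, 'joints': [-0.7281, 0.3704, 1.8451, 0.0018, 0.9272, 0.4308], 'eef_pos': [0.4452, -0.2479, 0.0786], 'tool_rot': [-3.14, -0.0008, 0.4108], 'opening': 0.0132, 'gripper_force': 43.1368, 'ft_force': [-2.3015, 5.8922, 11.3642], 'torque': [1.2904, 0.4555, -0.0896]}
```

Emit:
arm_command(
  jaw=[-1, -1, -1, -1, -1],
  xyz=[
    [0.6, -0.8, -1],
    [0.7, -0.7, 0],
    [0.8, -0.6, 0],
    [0.8, -0.5, 0],
    [0.9, -0.4, 0],
  ],
  rot=[
    [0, 0, -8],
    [0, 0, -8],
    [0, 0, -8],
    [0, 0, -8],
    [0, 0, -8],
  ],
)

```text
time: 46.2
eef_pos: [0.4449, -0.242, 0.0786]
tool_rot: [-3.137, -0.002, 1.109]
ft_force: [-4.9, 7.2, 8.4]
opening: 0.0128
gripper_force: 42.8
```

Emit:
arm_command(
  jaw=[-1, -1, -1, -1, -1],
  xyz=[
    [0.9, -0.3, 0],
    [1, -0.1, 0],
    [1, 0, 0],
    [1, 0.1, 0],
    [0.9, 0.3, 0],
  ],
  rot=[
    [0, 0, -8],
    [0, 0, -8],
    [0, 0, -8],
    [0, 0, -8],
    [0, 0, -8],
  ],
)

```text
time: 46.7
eef_pos: [0.4442, -0.2371, 0.0786]
tool_rot: [-3.136, -0.006, 1.808]
ft_force: [-11.9, 6.1, 11.8]
opening: 0.0125
gripper_force: 43.3
```

Emit:
arm_command(
  jaw=[-1, -1, -1, -1, -1],
  xyz=[
    [0.9, 0.4, 0],
    [0.8, 0.5, 0],
    [0.7, 0.6, 0],
    [0.6, 0.7, 0],
    [0, 0, 0],
  ],
  rot=[
    [0, 0, -8],
    [0, 0, -8],
    [0, 0, -8],
    [0, 0, -8],
    [0, 0, 0],
  ],
)

```text
time: 47.2
eef_pos: [0.4437, -0.2337, 0.0786]
tool_rot: [-3.138, -0.009, 2.366]
ft_force: [-15.7, 3.6, 12.6]
opening: 0.013
gripper_force: 43.6
```

```bash
python3 st.py
```

```text
{'time': 47.2, 'joints': [-0.7057, 0.3629, 1.8575, -0.0034, 0.9304, -1.4986], 'eef_pos': [0.4437, -0.2337, 0.0786], 'tool_rot': [-3.1382, -0.0091, 2.3657], 'opening': 0.013, 'gripper_force': 43.5765, 'ft_force': [-15.6895, 3.5899, 12.6065], 'torque': [0.5507, 2.5765, 0.0145]}
```

Emit:
arm_command(
  jaw=[-1, -1, -1, -1, -1],
  xyz=[
    [1.5, -0.3, -1],
    [0.4, 0.9, 0],
    [0.3, 0.9, 0],
    [0, 0, 0],
    [0, 0, 0],
  ],
  rot=[
    [0, 0, -8],
    [0, 0, -8],
    [0, 0, -8],
    [0, 0, 0],
    [0, 0, 0],
  ],
)

```text
time: 47.7
eef_pos: [0.4435, -0.2316, 0.0787]
tool_rot: [3.141, -0.008, 2.781]
ft_force: [-10.4, 1.7, 3.8]
opening: 0.0131
gripper_force: 42.1
```

```bash
python3 st.py
```

```text
{'time': 47.7, 'joints': [-0.7029, 0.3602, 1.8613, -0.0031, 0.9278, -1.9107], 'eef_pos': [0.4435, -0.2316, 0.0787], 'tool_rot': [3.1413, -0.0082, 2.7806], 'opening': 0.0131, 'gripper_force': 42.0813, 'ft_force': [-10.4417, 1.6859, 3.7754], 'torque': [-0.0003, 1.8291, 0.0665]}
```

Emit:
arm_command(
  jaw=[-1, -1, -1],
  xyz=[
    [0.1, 0.8, 0],
    [0, 0, 0],
    [0, 0, 0],
  ],
  rot=[
    [0, 0, -7],
    [0, 0, 0],
    [0, 0, 0],
  ],
)

```text
time: 48.0
eef_pos: [0.4435, -0.231, 0.0787]
tool_rot: [3.141, -0.008, 2.903]
ft_force: [-12.3, 0.8, 3.4]
opening: 0.0133
gripper_force: 42.1
```

```bash
python3 st.py
```

```text
{'time': 48.0, 'joints': [-0.7016, 0.3599, 1.8619, -0.0035, 0.9277, -2.0314], 'eef_pos': [0.4435, -0.231, 0.0787], 'tool_rot': [3.1406, -0.0083, 2.9027], 'opening': 0.0133, 'gripper_force': 42.0931, 'ft_force': [-12.2941, 0.8021, 3.4164], 'torque': [-0.1071, 1.8475, 0.0726]}
```

Emit:
arm_command(
  jaw=[-1, -1, -1],
  xyz=[
    [0, 0.6, 0],
    [0, 0, 0],
    [0, 0, 0],
  ],
  rot=[
    [0, 0, -6],
    [0, 0, 0],
    [0, 0, 0],
  ],
)

```text
time: 48.3
eef_pos: [0.4436, -0.2305, 0.0787]
tool_rot: [3.14, -0.008, 3.007]
ft_force: [-11.9, 0.0, 3.0]
opening: 0.013
gripper_force: 42.1
```

```bash
python3 st.py
```

```text
{'time': 48.3, 'joints': [-0.7006, 0.3597, 1.8622, -0.0037, 0.9276, -2.135], 'eef_pos': [0.4436, -0.2305, 0.0787], 'tool_rot': [3.1399, -0.0083, 3.0075], 'opening': 0.013, 'gripper_force': 42.1035, 'ft_force': [-11.9451, 0.0497, 2.9828], 'torque': [-0.1731, 1.9415, 0.0399]}
```

Turned 3.998 rad with no stop torque yet. I continue in small steps.

Emit:
arm_command(
  jaw=[-1, -1, -1],
  xyz=[
    [0.2, 0.2, 0],
    [0, 0, 0],
    [0, 0, 0],
  ],
  rot=[
    [0, 0, -4],
    [0, 0, 0],
    [0, 0, 0],
  ],
)

```text
time: 48.6
eef_pos: [0.444, -0.2304, 0.0787]
tool_rot: [3.139, -0.007, 3.075]
ft_force: [-10.8, -0.3, 2.6]
opening: 0.0128
gripper_force: 51.4
```

```bash
python3 st.py
```

```text
{'time': 48.6, 'joints': [-0.7007, 0.3595, 1.8625, -0.0024, 0.9266, -2.2032], 'eef_pos': [0.444, -0.2304, 0.0787], 'tool_rot': [3.139, -0.0067, 3.0747], 'opening': 0.0128, 'gripper_force': 51.4136, 'ft_force': [-10.7821, -0.3244, 2.6171], 'torque': [-0.107, 1.6231, -0.8732]}
```

Emit:
arm_command(
  jaw=[-1, -1, -1],
  xyz=[
    [0.2, 0, 0],
    [0, 0, 0],
    [0, 0, 0],
  ],
  rot=[
    [0, 0, -4],
    [0, 0, 0],
    [0, 0, 0],
  ],
)

```text
time: 48.9
eef_pos: [0.444, -0.2303, 0.0788]
tool_rot: [3.138, -0.006, -3.141]
ft_force: [-11.1, 0.5, 2.1]
opening: 0.0133
gripper_force: 73.9
```

```bash
python3 st.py
```

```text
{'time': 48.9, 'joints': [-0.7012, 0.3591, 1.8628, -0.0012, 0.9264, -2.2717], 'eef_pos': [0.444, -0.2303, 0.0788], 'tool_rot': [3.138, -0.0057, -3.1412], 'opening': 0.0133, 'gripper_force': 73.8807, 'ft_force': [-11.1036, 0.482, 2.1495], 'torque': [-0.0524, 1.6445, -1.7296]}
```

The stop is reached. I ease the twist, release, rise and check.

Emit:
arm_command(
  jaw=[-1, -1, 0.3, 0.3, 0.3],
  xyz=[
    [0, 0, 0],
    [0, 0, 0],
    [0, 0, 0],
    [0, 0, 0],
    [0, 0, -20],
  ],
  rot=[
    [0, 0, 6],
    [0, 0, 0],
    [0, 0, 0],
    [0, 0, 0],
    [0, 0, 0],
  ],
  force=30,
)

```text
time: 49.4
eef_pos: [0.4463, -0.2307, 0.098]
tool_rot: [3.139, -0.003, 3.041]
ft_force: [0.2, 0.9, -0.2]
opening: 0.0546
gripper_force: 0.0
```

Emit:
arm_command(
  jaw=[0.5, 0.5, 0.5, 0.5, 0.5],
  xyz=[
    [0, 10, -40],
    [0, 20, -40],
    [0, 25, -45],
    [0, 25, -45],
    [0, 25, -45],
  ],
  rot=[
    [0, 0, 0],
    [0, 0, 0],
    [0, 0, 0],
    [0, 0, 0],
    [0, 0, 0],
  ],
)

```text
time: 49.9
eef_pos: [0.4577, -0.1282, 0.3129]
tool_rot: [-3.141, 0.002, 3.041]
ft_force: [1.2, -1.5, -0.3]
opening: 0.0641
gripper_force: 0.0
```

Emit:
arm_command(
  jaw=[0.5, 0.5, 0.5],
  xyz=[
    [0, 0, -10],
    [0, 0, 0],
    [0, 0, 0],
  ],
  rot=[
    [0, 0, 0],
    [0, 0, 0],
    [0, 0, 0],
  ],
)

```text
time: 50.2
eef_pos: [0.4572, -0.1294, 0.3194]
tool_rot: [3.141, -0.001, 3.041]
ft_force: [0.0, -0.7, -0.8]
opening: 0.0639
gripper_force: 0.0
```

```bash
python3 seat.py|grep -v top; python3 rack.py | grep fing
```

```text
{'time': 50.2, 'eef_pos': [0.4572, -0.1294, 0.3194], 'tool_rot': [3.1414, -0.0009, 3.041], 'opening': 0.0639}
0 sh+ 51 z 40.3 x 36.9 y -0.3
0 sh- 62 z 49.9 x -37.1 y 0.1
0 foot 253 z 22.2 x -3.2 y -11.8
1 sh+ 39 z 40.3 x 37.6 y -1.1
1 sh- 52 z 49.7 x -36.7 y -0.3
1 foot 279 z 22.3 x -5.8 y -11.7
2 sh- 55 z 50.3 x -37.3 y -0.0
2 foot 450 z 22.3 x -3.2 y -9.5
3 sh- 276 z 323.3 x -38.0 y -3.8
3 foot 428 z 22.3 x -1.6 y 9.7
fingers [(np.float64(-0.1346), 210), (np.float64(-0.0832), 206), (np.float64(-0.0276), 214), (np.float64(0.0283), 221), (np.float64(0.0842), 223)]
```

View pics/rk.png

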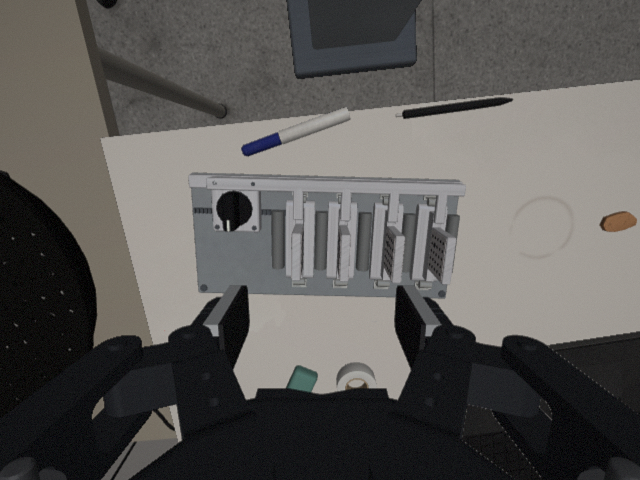

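The picture shows all four panels in their slots between about (300,240) and (438,240). The keeper fingers lie over them at 84, 28, -28 and -83 mm, so the keeper is closed. The pen, marker, sherd, putty and roll are in place, and the arm is clear.

```bash
python3 -c "
from h import *
print(job.finish_job())"
```

```text
the job is handed in; nothing more can be done
None
```

The job is handed in: all four panels measured fully home in their own slots, the keeper is wound closed to its stop over them, and the last picture shows the pen, marker, sherd, putty and roll in place; the mouse was out of view, but the arm did not go near it.

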